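# Load a centrifuge bucket with its tapered sleeve and conical bottle

## Task

Load the centrifuge bucket: lower the tapered adapter sleeve into its well, turned so that the sleeve's ear drops into the gap in the bucket's rim and the flange sits fully home, flush with the rim. Then lower the conical bottle into the sleeve until its cap rests squarely on the sleeve's top. Lower both gently rather than dropping them, keep the conical bottle upright, and leave the straight-sided bottle and the tip rack where they are.

Things in the scene. Friction and masses are not known exactly. Their poses are not given: they have to be found in the camera images.
- bucket: Round aluminium centrifuge bucket, fixed to the bench on a black rubber foot 116 mm across; 104 mm across at the top, 88 mm high. Origin at the centre of its underside, z up, x towards the gap in its rim. Its open well tapers evenly from radius 31.5 mm at the mouth, 78 mm up, to 25.5 mm at its floor, 12 mm up.
- bucket_seat (a point): On the well's axis at the shoulder, 78 mm above the bench; axes as the bucket's. The flat shoulder around the mouth is ringed by a raised dark steel rim (inner radius 40.5, outer 52 mm, 78 to 88 mm up) with one gap 30 degrees wide (21 mm at its inner edge), centred on the bucket's +x.
- sleeve_center (a point): Grey plastic tapered adapter sleeve, loose, standing upright on the bench, 106 mm high, 0.15 to 0.3 kg. Point on its axis half-way up, 53 mm above its foot; z up, x towards the ear. Outside, a cone of radius 24 mm at the foot to 29.5 mm at 60 mm up, then the flange, then a straight grip collar of radius 30 mm from 70 mm to the top. Seated, this point is 7 mm below bucket_seat.
- sleeve_ear (a point): Outer end of the sleeve's one ear, 56 mm from the axis along the sleeve's +x, 65 mm above its foot. The ear is 16 mm wide and part of the flange (radius 38 mm, 60 to 70 mm above the foot), whose underside rests on the bucket's shoulder when seated, with about 2.5 mm play in rim, well and gap.
- sleeve_top (a point): Centre of the sleeve's open mouth, 106 mm above its foot. The bore tapers evenly from radius 26 mm here to 19 mm at its floor, 6 mm above the foot.
- cone_bottle_center (a point): Conical bottle, loose, standing upright, 128 mm high, 0.13 to 0.25 kg: white body tapering from radius 24 mm under the cap to 17.5 mm at the foot; blue screw cap of radius 29 mm, 92 to 128 mm above the foot. Point on its axis half-way up, 64 mm above the foot; z up. Home, the cap's underside rests on the sleeve's rim, 2 mm play all round, and this point is 25 mm above sleeve_center.
- straight_bottle_center (a point): Bystander: straight-sided white bottle of radius 34 mm with the same blue cap, 128 mm high, standing upright. The point is on its axis, 64 mm up. Leave it.
- tip_rack_center (a point): Bystander: yellow box of pipette tips, 120 x 80 x 57 mm, loose. The point is at its centre, 28 mm up. Leave it.
- mixer: Bystander: orange vortex mixer with a black base and rubber cup, 150 x 130 mm and 150 mm high, fixed. Origin at the centre of its underside.
Things that resemble listed ones, but are neither listed nor needed, are in the scene too. Leave any orange look-alike of the part that bears cone_bottle_center alone.

How it is judged:
On the way, in this order (a step that is already met when the one before it is completed fails the run):
1. the sleeve is home in the bucket, its ear in the gap (horizontal distance between sleeve_center and bucket_seat below 0.0045 m and z of sleeve_center in the frame of bucket_seat below -0.005 m and angle between sleeve_center's own z axis and vertical below 0.05 rad and angle between the x axis of sleeve_center and the x axis of bucket, either way round below 0.16 rad), for 0.2 s.
2. the conical bottle is home in the seated sleeve (all of step 1 and horizontal distance between cone_bottle_center and sleeve_center below 0.0045 m and z of cone_bottle_center in the frame of sleeve_center below 0.0275 m and angle between cone_bottle_center's own z axis and vertical below 0.06 rad), for 0.2 s.
At the end, for the whole second after the job is handed in: The sleeve is fully home in the bucket (within 2 mm), on its axis within 4.5 mm, upright within 0.05 rad, ear in the gap (0.16 rad). The conical bottle's cap is down on the sleeve (within 2.5 mm), coaxial within 4.5 mm, upright within 0.06 rad. Both at rest (all of step 2 and linear speed of each of sleeve, cone_bottle below 0.02 m/s); the robot touches nothing.
It fails at once if the straight-sided bottle is moved more than 25 mm or tipped (distance of straight_bottle_center from where it was at the start of the episode above 0.025 m or angle between straight_bottle_center's own z axis and vertical above 0.4 rad).
It fails at once if the tip rack is moved more than 25 mm (distance of tip_rack_center from where it was at the start of the episode above 0.025 m).
It fails at once if the conical bottle is tipped more than 0.7 rad (angle between cone_bottle_center's own z axis and vertical above 0.7 rad).
It fails at once if the sleeve or the conical bottle falls free of the fingers, faster than 0.5 m/s ((contact force between the fingers and sleeve below 0.05 N and linear speed of sleeve above 0.5 m/s) or (contact force between the fingers and cone_bottle below 0.05 N and linear speed of cone_bottle above 0.5 m/s)).
It also fails if it takes over 72 s, if anything falls off the work surface, if the arm or the gripper's body presses on something with over 40 N, if the wrist force passes 120 N, or if a joint passes its speed limit or range.

## Robot

A 6-joint arm with a two-finger parallel gripper is mounted at the origin on the work surface. World frame = base frame: x ahead of the robot, y to its left, z up, the work surface at z = 0. Lengths are in m, angles in rad, forces in N, time in s.
With the tool pointing down it reaches from about 0.375 to 0.975 m from the base axis. Payload 3.8 kg.
Tool frame: the origin (TCP) lies midway between the tips of the shut fingers; the grasp point (between the pads) lies 19 mm behind it (bot.grip_point_offset is the z of the grasp point in the tool frame, in m); z points along the fingers, y is the line along which they close (so a half turn about z gives the same grasp; the last joint's range is limited). The gripper opens to 85 mm and grips with 20 to 120 N. Pads are 22 mm wide; open, the fingers measure 114 mm over their backs; the gripper's body (76 mm by 85 mm) begins 54 mm behind the grasp point. The pads swing forward as they close: fully open they stand 13 mm farther back than shut.
Start: joints at [-1.189, 0.264, 1.604, -0, 1.274, -0.037], TCP at [0.274, -0.617, 0.2] pointing down, gripper open.
Joint ranges: [-2.63, 2.63], [-0.94, 2.18], [0.31, 2.57], [-1.31, 4.45], [0, 2.66], [-2.55, 2.55]. Speed limits (rad/s): [2.57, 2.57, 3.14, 3.14, 3.14, 3.14].

## Interface

Orientations are given as a rotation vector (axis times angle).
In Python, from workcell import sensors, optics, order, bot gives the robot as it stands.
- The arm moves only by the tool play_rows, never from a script. Its argument "commands" is a list of rows, each a list of 6 numbers: the shift along the tool's x, y, z in cm, then the turn, a rotation vector about the tool's x, y, z in rad. In form: [[dx, dy, dz, wx, wy, wz], ...]. A call has 1 to 5 rows; each row shifts and turns the commanded pose from where the row before left it, along the tool's axes as they then stand; what a row does not reach is not made up. A row lasts 1/12 s, in which the tool goes at most 41.7 mm and 7.16 degrees, less where a joint would pass 70% of its speed; a pose out of reach is approached as far as the arm can. A call with a gripper value outside its range is refused whole. "grip" is the closure, from 0 (fully open) to 1 (shut), set as the call begins (left out, the last holds). The fingers move at their own pace and stop on an object; "force" is the grip in N (left out, the last holds). Time passes only in rows, so rows that do not move let the fingers close. It gives the time, the measured TCP pose, the force, the opening and the grip force at its end, in the units of the state.
- sensors.read_state(): the state, without advancing time (a new reading comes with each control period).
- optics.read_camera(name): name is "scene" or "top" or "wrist"; returns the picture (420x560x3 uint8, red, green, blue); there is no depth.
- optics.camera_info(name): a dict with "mtx" (3x3 intrinsics, pixels), "R" (3x3) and "t" (3): a world point X has camera coordinates R X + t. Camera axes: x right, y down, z forward; pixel columns grow to the right and rows downward; lengths in m; the calibration is good to about 2 mm. A picture is of the moment at which its call begins: read the wrist's pose just before it. camera_info takes no time and is no camera call; for the wrist camera it gives the pose at the moment of the call.
- order.finish_job(): hands the job in; it is judged then, once.
The state is a dict: "time": time; "q": joint angles; "joint_vel": joint speeds; "joint_torque": joint torques, N m; "tool_pos": TCP position; "tcp_rot": TCP orientation; "wrist_force": force on the tool from outside, world axes, zero at the start; "torque": the same for the moment, N m; "width": opening from 0.0 (shut) to 1.0 (fully open); "grip_force": force on a finger pad.
Only numpy, scipy, OpenCV 4.12 (cv2) and the standard library are available. Lean on these libraries where they do the work, as an engineer would, in place of code of your own. Each camera call takes 0.05 s, during which the arm holds its last target. There are 200 camera calls.

## Working session

There is one attempt and no reset: what is moved stays moved. The work goes in short steps, Python scripts to look and compute and a tool call to move; the robot and the scene stay as the last step left them, time stands still between calls to the robot, and variables do not carry over. Pictures are saved under pics/ and viewed, at most 10 in all, crops included, and the job is handed in when it is done.

Besides the shell and the picture viewer there is one more tool, called by a JSON object that holds its "name" and its "arguments", one argument or row to a line. play_rows: Moves the arm, as the interface text tells. Its arguments: {"type":"object","properties":{"commands":{"type":"array","items":{"type":"array","items":{"type":"number"}}},"grip":{"type":"number"},"force":{"type":"number"}},"required":["commands"]}

```bash
ls; mkdir -p pics
python3 - <<'E'
from workcell import sensors, optics, order, bot
import cv2,numpy as np
print(sensors.read_state()); print(bot.grip_point_offset)
for n in ("scene","top"):
    cv2.imwrite(f"pics/{n}0.png",optics.read_camera(n)[:,:,::-1])
    i=optics.camera_info(n); print(n,i)
E
```

```text
pics
{'time': 0.0, 'q': array([-1.18890949e+00,  2.64782545e-01,  1.60536817e+00,  2.83928961e-05,
        1.27371821e+00, -3.68911232e-02]), 'joint_vel': array([ 0.00103028,  0.00187545, -0.00120935, -0.00066189, -0.00086984,
       -0.00144235]), 'joint_torque': array([-3.78513350e-04, -5.15109944e+01, -3.67315722e+01, -5.50048535e-04,
        1.29258778e-02,  1.91688849e-05]), 'tool_pos': array([ 0.27419781, -0.61591731,  0.19884546]), 'tcp_rot': array([-3.07077892e+00, -6.52538653e-01,  5.71314761e-04]), 'wrist_force': array([0.16681362, 0.07725428, 0.40684404]), 'torque': array([ 0.01263807, -0.00271505, -0.03895257]), 'grip_force': 0.0, 'width': 1.0024207998356136}
-0.0187
scene {'mtx': array([[402.21181939,   0.        , 285.02047456],
       [  0.        , 402.21181939, 217.63914932],
       [  0.        ,   0.        ,   1.        ]]), 'R': array([[-0.65283365,  0.75749001, -0.00413583],
       [ 0.65867188,  0.56495504, -0.49696796],
       [-0.37411171, -0.32716156, -0.86775903]]), 't': array([ 0.36640755, -0.31643728,  1.3242209 ])}
top {'mtx': array([[421.11852926,   0.        , 283.68143062],
       [  0.        , 421.11852926, 209.40390243],
       [  0.        ,   0.        ,   1.        ]]), 'R': array([[ 0.0169498 , -0.99971612,  0.01674483],
       [-0.98343168, -0.01969209, -0.18020641],
       [ 0.18048499, -0.01341293, -0.98348628]]), 't': array([-0.02456841,  0.52474581,  1.14542625])}
```

View pics/scene0.png

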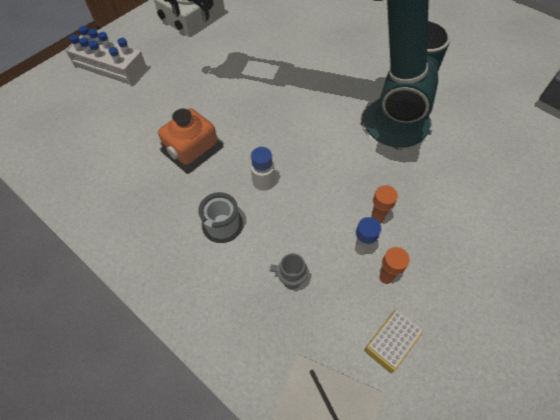

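View pics/top0.png

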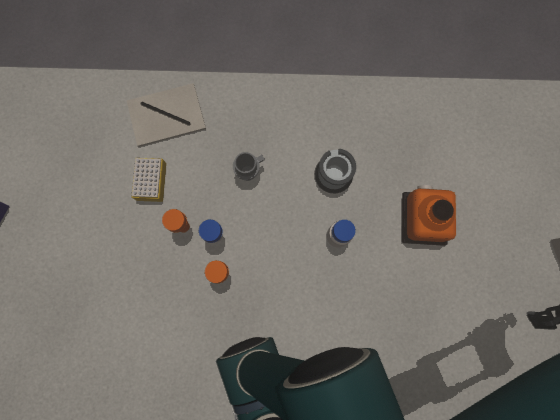

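The scene shows a grey sleeve at top-px (246,165) with its ear at (262,158), and the bucket at (336,170) with its gap near (334,152).

Candidates for the conical bottle:
- Blue cap at top (210,231) / scene (368,231): no wide body visible, so probably the cone.
- Blue cap at top (343,231) / scene (261,160): wide white body, so the straight bottle.
- Orange look-alikes at top (175,220) and (217,271): leave these.

Next I'll check this choice in a crop and measure.

```bash
cat > h.py <<'E'
from workcell import sensors, optics, order, bot
import cv2,numpy as np
from scipy.spatial.transform import Rotation as Ro
def ray(info,px,z):
    R,t=info["R"],info["t"]; c=-R.T@t
    d=R.T@np.linalg.inv(info["mtx"])@[px[0],px[1],1.]
    return c+d*(z-c[2])/d[2]
def proj(info,X):
    p=info["mtx"]@(info["R"]@np.asarray(X,float)+info["t"]); return p[:2]/p[2]
def blobs(img,lo,hi,amin=60):
    m=cv2.inRange(cv2.cvtColor(img,cv2.COLOR_RGB2HSV),lo,hi)
    n,l,s,c=cv2.connectedComponentsWithStats(m)
    return [(s[i],c[i],l==i) for i in range(1,n) if s[i][4]>=amin]
def totool(v):  # world vector -> tool axes in cm
    return Ro.from_rotvec(sensors.read_state()["tcp_rot"]).inv().apply(v)*100
E
python3 - <<'E'
from h import *
for n in ("top","scene"):
    im=cv2.cvtColor(cv2.imread(f"pics/{n}0.png"),cv2.COLOR_BGR2RGB); I=optics.camera_info(n)
    for nm,lo,hi in (("blue",(105,120,40),(130,255,255)),("orange",(3,150,80),(18,255,255)),("yellow",(20,120,80),(35,255,255))):
        for s,c,_ in blobs(im,lo,hi): print(n,nm,s,c.round(1),ray(I,c,.128).round(4))
t=cv2.imread("pics/top0.png");s=cv2.imread("pics/scene0.png")
a=cv2.resize(t[130:210,225:365],None,fx=5,fy=5,interpolation=cv2.INTER_CUBIC)
b=cv2.resize(s[180:300,340:420],None,fx=1.65,fy=1.65);c=cv2.resize(s[140:195,240:290],None,fx=3,fy=3)
d=cv2.resize(s[185:295,190:320],None,fx=1.7,fy=1.7)
o=np.zeros((600,700,3),np.uint8);o[:400]=a;x=0
for k in (b,c,d): o[400:400+min(200,k.shape[0]),x:x+k.shape[1]]=k[:200];x+=k.shape[1]+5
cv2.imwrite("pics/crop1.png",o)
E
```

```text
top blue [199 220  22  21 359] [209.5 229.9] [0.4521 0.1788 0.128 ]
top blue [334 220  21  21 353] [343.9 230. ] [ 0.4587 -0.1728  0.128 ]
top orange [ 411  189   45   52 1762] [431.8 214.9] [ 0.5035 -0.4065  0.128 ]
top orange [163 209  23  22 377] [173.3 219.5] [0.4779 0.2745 0.128 ]
top orange [205 261  23  22 403] [216.  271.4] [0.3455 0.157  0.128 ]
top yellow [132 159  32  42 202] [154.5 187.3] [0.5632 0.3298 0.128 ]
scene blue [ 79  26  27  15 169] [92.1 32.5] [ 0.4485 -0.9568  0.128 ]
scene blue [ 69  35  29  14 169] [83.1 41.3] [ 0.4952 -0.9415  0.128 ]
scene blue [252 148  19  15 240] [260.9 155.1] [ 0.464  -0.1697  0.128 ]
scene blue [358 218  23  25 393] [368.7 228.4] [0.46  0.183 0.128]
scene orange [ 159  110   54   43 1120] [185.4 132.8] [ 0.5441 -0.3855  0.128 ]
scene orange [374 186  23  34 469] [384.7 199. ] [0.3635 0.1649 0.128 ]
scene orange [381 248  28  35 603] [394.4 262.7] [0.4958 0.2802 0.128 ]
scene yellow [365 345  31  27 188] [379.4 359.4] [0.6983 0.3757 0.128 ]
```

View pics/crop1.png

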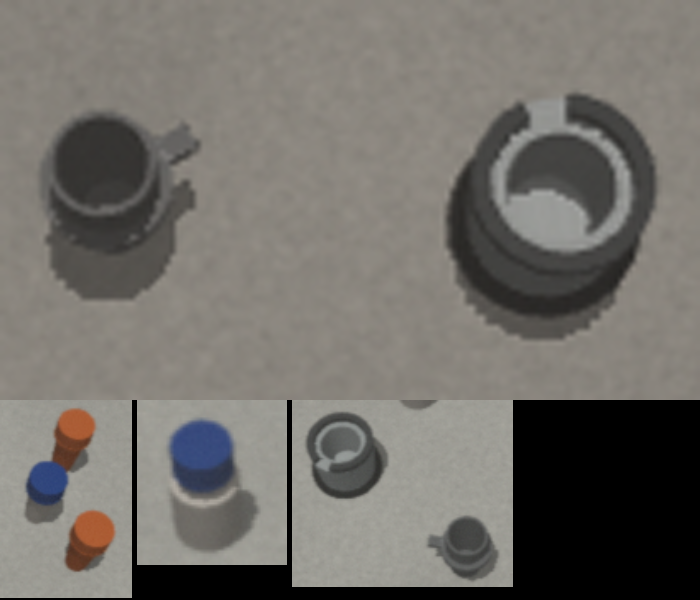

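The crop confirms it. The blue cap at top (210,230) / scene (368,228), standing between the two orange look-alikes, is the slim conical bottle. The one at (343,230) is the wide straight bottle. In top pixels, the sleeve mouth centre is about (245.8,162.6), the ear tip (262.4,157.6), the bucket rim centre (337.8,166.6) and the gap (334.4,152.6).

Run:
```python
from h import *
I=optics.camera_info("top")
S=ray(I,(245.8,162.6),.106);E=ray(I,(262.4,157.6),.068);B=ray(I,(337.8,166.6),.088);G=ray(I,(334.4,152.6),.080)
an=lambda v:np.degrees(np.arctan2(v[1],v[0]))
print(S,E,an(E-S),np.hypot(*(E-S)[:2]));print(B,G,an(G-B),np.hypot(*(G-B)[:2]))
st=sensors.read_state();R=Ro.from_rotvec(st["tcp_rot"]).as_matrix();print(R.round(3))
W=optics.camera_info("wrist");print("cam in tool",R.T@(-W["R"].T@W["t"]-st["tool_pos"]),(W["R"]@R).round(3),W["mtx"][0])
```

```text
[0.6429612  0.09211669 0.106     ] [0.67011467 0.04852649 0.068     ] -58.08014839199363 0.051355783924379214
[ 0.64238645 -0.16351275  0.088     ] [ 0.68561047 -0.1552827   0.08      ] 10.780338164761313 0.044000557106555725
[[ 0.914  0.407 -0.001]
 [ 0.407 -0.914  0.002]
 [ 0.    -0.002 -1.   ]]
cam in tool [ 0.06643576  0.00031776 -0.17438786] [[-0.     1.     0.001]
 [-0.964 -0.    -0.265]
 [-0.265 -0.001  0.964]] [307.71857827   0.         282.48560451]
```

{"name": "play_rows", "arguments": {
  "commands": [
    [3.1, -2.5, -0.5, 0, 0, 0],
    [3.1, -2.5, -0.5, 0, 0, 0],
    [3.1, -2.5, -0.5, 0, 0, 0],
    [3.1, -2.5, -0.5, 0, 0, 0],
    [3.1, -2.5, -0.5, 0, 0, 0]
  ],
  "grip": 0
}}

```text
time: 0.52
tool_pos: [0.3654, -0.4375, 0.2247]
tcp_rot: [-3.072, -0.652, 0.001]
wrist_force: [0.4, -0.3, -0.4]
width: 0.999
grip_force: 0.0
```

{"name": "play_rows", "arguments": {
  "commands": [
    [3.1, -2.5, -0.5, 0, 0, 0],
    [3.1, -2.5, -0.5, 0, 0, 0],
    [3.1, -2.5, -0.5, 0, 0, 0],
    [3.1, -2.5, -0.5, 0, 0, 0],
    [3.1, -2.5, -0.5, 0, 0, 0]
  ]
}}

```text
time: 0.93
tool_pos: [0.4562, -0.2602, 0.25]
tcp_rot: [-3.073, -0.652, 0.001]
wrist_force: [0.5, 0.3, 0.4]
width: 1.0
grip_force: 0.0
```

{"name": "play_rows", "arguments": {
  "commands": [
    [3.1, -2.5, 0, 0, 0, 0],
    [3.1, -2.5, 0, 0, 0, 0],
    [3.1, -2.5, 0, 0, 0, 0],
    [3.1, -2.5, 0, 0, 0, 0],
    [3.1, -2.5, 0, 0, 0, 0]
  ]
}}

```text
time: 1.35
tool_pos: [0.547, -0.083, 0.2498]
tcp_rot: [-3.073, -0.653, 0.001]
wrist_force: [0.3, -0.7, -0.1]
width: 1.0
grip_force: 0.0
```

{"name": "play_rows", "arguments": {
  "commands": [
    [3.1, -2.5, 0, 0, 0, 0],
    [3.1, -2.5, 0, 0, 0, 0],
    [3.1, -2.5, 0, 0, 0, 0],
    [3.1, -2.4, 0, 0, 0, 0],
    [0, 0, 0, 0, 0, 0]
  ]
}}

```text
time: 1.77
tool_pos: [0.6217, 0.0623, 0.2491]
tcp_rot: [-3.068, -0.66, -0.001]
wrist_force: [0.4, 0.6, -0.4]
width: 0.998
grip_force: 0.0
```

Run:
```python
from h import *
st=sensors.read_state();I=optics.camera_info("wrist");im=optics.read_camera("wrist")
print(st["tool_pos"],st["tcp_rot"],st["q"].round(2)); 
for X in ((.643,.092,.106),(.670,.0485,.068)): print(proj(I,X))
np.save("w1.npy",im);np.savez("w1i.npz",**I)
cv2.imwrite("pics/w1.png",im[:,:,::-1])
```

```text
[0.62172219 0.06226557 0.24907318] [-3.06810639e+00 -6.60114661e-01 -1.44277801e-03] [0.06 0.14 1.66 0.   1.34 1.2 ]
[264.90585978 155.02355935]
[311.3595774  145.43105688]
```

View pics/w1.png

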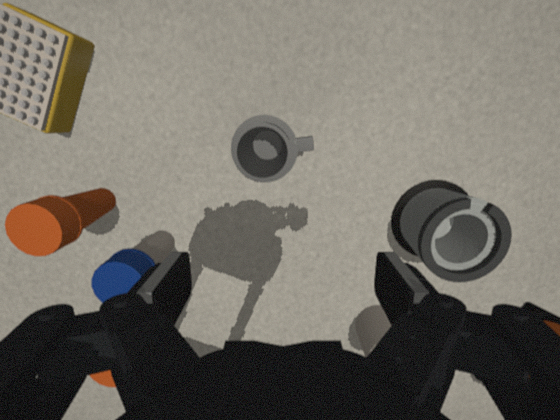

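The wrist view shows the sleeve mouth near (264,152) with its ear tip at (312,144). The bucket rim is near (464,236) with its gap near (481,203). I'll cast edge pixels onto the known planes and fit circles.

```bash
cat >> h.py <<'E'
from scipy.optimize import least_squares
def rays(I,px,z):
    R=I["R"];c=-R.T@I["t"];d=np.c_[px,np.ones(len(px))]@np.linalg.inv(I["mtx"]).T@R
    return (c+d*((z-c[2])/d[:,2])[:,None])[:,:2]
def circ(im,I,c0,r,z,tol=.006,it=5):
    """known-radius circle on plane z from Canny edges cast to the plane"""
    ys,xs=np.nonzero(cv2.Canny(cv2.cvtColor(im,cv2.COLOR_RGB2GRAY),40,90))
    P=rays(I,np.c_[xs,ys].astype(float),z);c=np.array(c0,float)[:2]
    for t in np.linspace(tol,.002,it):
        k=abs(np.hypot(*(P-c).T)-r)<t
        c=least_squares(lambda c:np.hypot(*(P[k]-c).T)-r,c,loss="soft_l1",f_scale=.0007).x
    k=abs(np.hypot(*(P-c).T)-r)<.0015
    return c,k.sum(),np.ptp(np.sort(np.arctan2(*(P[k]-c).T)))
E
python3 - <<'E'
from h import *
im=np.load("w1.npy");I=dict(np.load("w1i.npz"))
for nm,px,r,z in (("bore",(264,153),.026,.106),("collar",(264,153),.030,.106),("flange",(264,149),.038,.070),("rimout",(464,236),.052,.088),("rimin",(464,236),.0405,.088),("mouth",(464,236),.0315,.078)):
    c0=ray(I,px,z);c,n,_=circ(im,I,c0,r,z);print(nm,c0[:2].round(4),c.round(4),n,proj(I,[*c,z]).round(1))
def nm(n,box,k):
    x,y,w,h=box;cv2.imwrite(n,cv2.resize(im[y:y+h,x:x+w,::-1],None,fx=k,fy=k,interpolation=cv2.INTER_CUBIC))
a=cv2.resize(im[105:205,220:330,::-1],(440,400),interpolation=cv2.INTER_CUBIC);b=cv2.resize(im[170:295,380:520,::-1],(350,312),interpolation=cv2.INTER_CUBIC)
o=np.zeros((400,795,3),np.uint8);o[:,:440]=a;o[:312,445:]=b;cv2.imwrite("pics/c2.png",o)
E
```

```text
bore [0.6445 0.0937] [0.6442 0.096 ] 190 [261.8 152.3]
collar [0.6445 0.0937] [0.6444 0.0917] 164 [265.7 153.9]
flange [0.6444 0.096 ] [0.6442 0.096 ] 234 [264.  149.2]
rimout [ 0.6502 -0.1556] [ 0.6446 -0.1612] 304 [465.4 241.9]
rimin [ 0.6502 -0.1556] [ 0.6487 -0.1506] 108 [459.7 235.4]
mouth [ 0.6492 -0.1629] [ 0.6446 -0.1614] 156 [460.8 238.8]
```

View pics/c2.png

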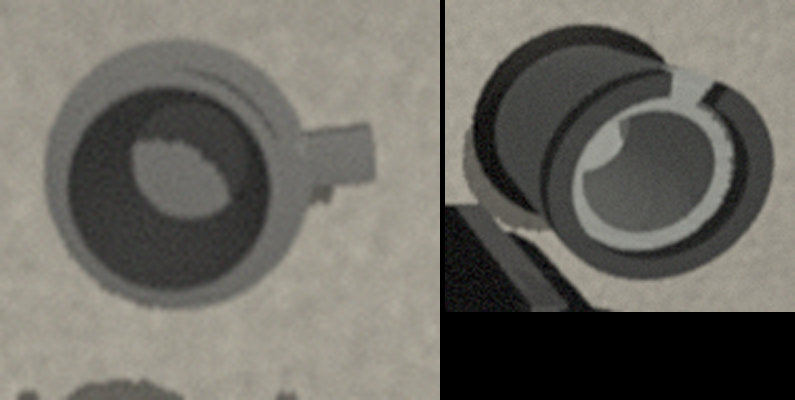

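Run:
```python
from h import *
I=dict(np.load("w1i.npz"))
E=ray(I,(313.1,143.0),.070)[:2];S=np.array([.6442,.0959]);v=E-S
print(np.degrees(np.arctan2(v[1],v[0])),np.hypot(*v))
B=np.array([.6446,-.1613])
for px in ((380+(672-445)/2.5,170+88/2.5),(380+(712-445)/2.5,170+92/2.5)):
    g=ray(I,px,.083)[:2]-B; print(np.degrees(np.arctan2(g[1],g[0])),np.hypot(*g))
st=sensors.read_state();print(st["tool_pos"],Ro.from_rotvec(st["tcp_rot"]).as_matrix().round(3)[:,:2])
print(totool(np.r_[S,.069]-st["tool_pos"]))
```

```text
-58.64855509186048 0.05596330779260016
21.427610926682366 0.04319120228342108
-2.4435719533457863 0.0461816211324058
[0.62039995 0.05926228 0.24899979] [[ 0.912  0.411]
 [ 0.411 -0.912]
 [-0.001 -0.001]]
[ 3.69364192 -2.34089221 17.99900359]
```

{"name": "play_rows", "arguments": {
  "commands": [
    [3.7, -2.35, 0, 0, 0, 0],
    [0, 0, 3, 0, 0, 0],
    [0, 0, 3, 0, 0, 0],
    [0, 0, 3, 0, 0, 0],
    [0, 0, 0, 0, 0, 0]
  ],
  "force": 40
}}

```text
time: 2.23
tool_pos: [0.637, 0.089, 0.152]
tcp_rot: [-3.072, -0.652, 0.022]
wrist_force: [-1.1, -0.5, -1.4]
width: 0.999
grip_force: 0.0
```

Run:
```python
from h import *
I=optics.camera_info("wrist");st=sensors.read_state();im=optics.read_camera("wrist")
c,n,_=circ(im,I,(.6442,.0959),.026,.106);print(c,n)
print(circ(im,I,(.6442,.0959),.038,.070))
print(st["tool_pos"],totool(np.r_[.6442,.0959,.069]-st["tool_pos"]),totool(np.r_[c,.069]-st["tool_pos"]))
```

```text
[0.6437443  0.09578201] 190
(array([0.64485629, 0.09618026]), np.int64(235), np.float64(6.2619107542358545))
[0.63700347 0.08898549 0.15199595] [ 1.01863811 -0.3169732   8.29103096] [ 0.97220422 -0.32468681  8.29150154]
```

{"name": "play_rows", "arguments": {
  "commands": [
    [0.9, -0.3, 0, 0, 0, 0],
    [0, 0, 2.5, 0, 0, 0],
    [0, 0, 2.5, 0, 0, 0],
    [0, 0, 2.3, 0, 0, 0],
    [0, 0, 0, 0, 0, 0]
  ]
}}

```text
time: 2.7
tool_pos: [0.6485, 0.0967, 0.085]
tcp_rot: [-3.073, -0.652, 0.006]
wrist_force: [-1.4, -1.1, -1.5]
width: 1.001
grip_force: 0.0
```

{"name": "play_rows", "arguments": {
  "commands": [
    [0, 0, 0, 0, 0, 0],
    [0, 0, 0, 0, 0, 0]
  ]
}}

```text
time: 2.87
tool_pos: [0.6523, 0.0972, 0.0904]
tcp_rot: [3.073, 0.653, 0.007]
wrist_force: [-0.2, 0.1, 0.9]
width: 1.002
grip_force: 0.0
```

Run:
```python
from h import *
st=sensors.read_state();print(st["tool_pos"],Ro.from_rotvec(st["tcp_rot"]).as_matrix().round(3),totool(np.r_[.6442,.0959,.069]-st["tool_pos"]))
```

```text
[0.6523221  0.09715653 0.09042799] [[ 0.914  0.406  0.005]
 [ 0.406 -0.914  0.001]
 [ 0.004  0.001 -1.   ]] [-0.80268127 -0.21824374  2.13895665]
```

{"name": "play_rows", "arguments": {
  "commands": [
    [-0.4, -0.2, 0, 0, 0, 0],
    [0, 0, 0, 0, 0, 0],
    [0, 0, 0, 0, 0, 0],
    [0, 0, 0, 0, 0, 0],
    [0, 0, 0, 0, 0, 0]
  ]
}}

```text
time: 3.28
tool_pos: [0.6457, 0.0972, 0.0878]
tcp_rot: [3.073, 0.653, 0.002]
wrist_force: [0.4, 0.5, -0.2]
width: 1.001
grip_force: 0.0
```

{"name": "play_rows", "arguments": {
  "commands": [
    [0, 0, 0, 0, 0, 0],
    [0, 0, 0, 0, 0, 0]
  ]
}}

```text
time: 3.45
tool_pos: [0.6454, 0.0972, 0.0872]
tcp_rot: [-3.073, -0.653, 0.0]
wrist_force: [-0.3, 0.8, -0.5]
width: 1.0
grip_force: 0.0
```

Run:
```python
from h import *
st=sensors.read_state();print(st["tool_pos"],Ro.from_rotvec(st["tcp_rot"]).as_matrix().round(3),totool(np.r_[.6442,.0959,.069]-st["tool_pos"]))
```

```text
[0.64540915 0.09721423 0.08718928] [[ 0.914  0.407 -0.   ]
 [ 0.407 -0.914 -0.   ]
 [-0.    -0.    -1.   ]] [-0.16385041  0.07090703  1.81893332]
```

{"name": "play_rows", "arguments": {
  "commands": [
    [-0.15, 0.1, 0.9, 0, 0, 0],
    [0, 0, 0.9, 0, 0, 0],
    [0, 0, 0, 0, 0, 0],
    [0, 0, 0, 0, 0, 0],
    [0, 0, 0, 0, 0, 0]
  ]
}}

```text
time: 3.87
tool_pos: [0.644, 0.0956, 0.0685]
tcp_rot: [-3.073, -0.653, 0.002]
wrist_force: [-0.1, 0.6, -0.3]
width: 1.003
grip_force: 0.0
```

{"name": "play_rows", "arguments": {
  "commands": [
    [0, 0, 0, 0, 0, 0],
    [0, 0, 0, 0, 0, 0],
    [0, 0, 0, 0, 0, 0],
    [0, 0, 0, 0, 0, 0],
    [0, 0, 0, 0, 0, 0]
  ],
  "grip": 1,
  "force": 40
}}

```text
time: 4.28
tool_pos: [0.6454, 0.0959, 0.0704]
tcp_rot: [3.073, 0.653, 0.003]
wrist_force: [-0.4, 0.3, 1.1]
width: 0.325
grip_force: 0.2
```

{"name": "play_rows", "arguments": {
  "commands": [
    [0, 0, 0, 0, 0, 0],
    [0, 0, 0, 0, 0, 0],
    [0, 0, 0, 0, 0, 0],
    [0, 0, 0, 0, 0, 0],
    [0, 0, 0, 0, 0, 0]
  ]
}}

```text
time: 4.7
tool_pos: [0.6438, 0.0955, 0.0684]
tcp_rot: [-3.073, -0.653, 0.002]
wrist_force: [-0.0, 0.3, -0.7]
width: 0.049
grip_force: 40.5
```

Run:
```python
from h import *
a=optics.read_camera("wrist");s=optics.read_camera("scene")
b=cv2.resize(s[180:340,220:440],(520,378),interpolation=cv2.INTER_CUBIC)
o=np.zeros((600,800,3),np.uint8);o[:210,:280]=cv2.resize(a,(280,210));o[:378,280:]=b;o[380:590,:280]=cv2.resize(optics.read_camera("top")[100:240,160:380],(280,210))
cv2.imwrite("pics/c3.png",o[:,:,::-1]); print(sensors.read_state()["width"])
```

```text
0.0472192485516206
```

View pics/c3.png

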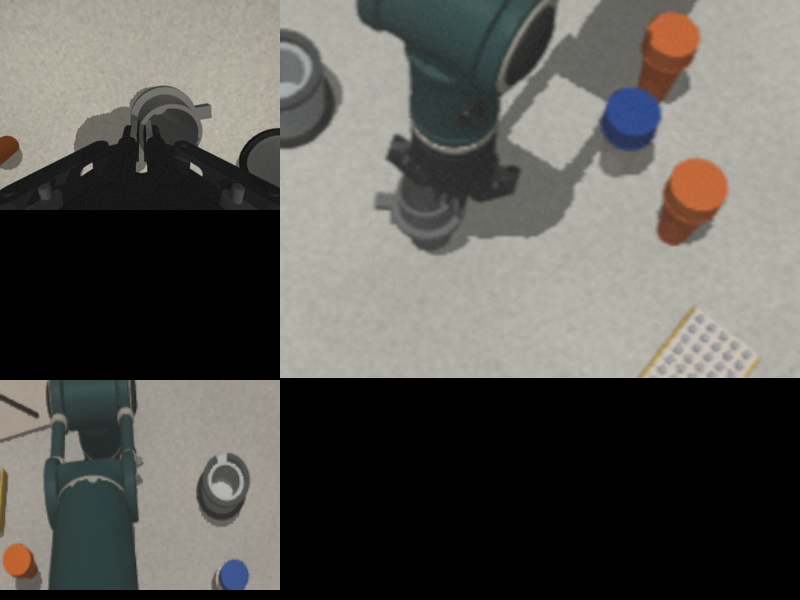

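The fingers shut on the sleeve's 4 mm wall: one finger is inside the bore, and the sleeve has shifted about 28 mm towards its ear. The wrist view in this composite shows the fingers at the left of the ring, around (145,130). I'll measure the sleeve against the TCP before opening.

Run:
```python
from h import *
st=sensors.read_state();I=optics.camera_info("wrist");im=optics.read_camera("wrist")
p=st["tool_pos"];R=Ro.from_rotvec(st["tcp_rot"]).as_matrix();print(p,st["q"].round(3),st["wrist_force"])
print("tcp px",proj(I,p),"mouth-level px",proj(I,np.r_[p[:2],.106]))
for z,r in ((.106,.026),(.106,.03),(.07,.038)):
    for g in ((330,230),(340,215)): 
        c,n,_=circ(im,I,ray(I,g,z),r,z,tol=.008);print(z,r,c,n,totool(np.r_[c-p[:2],0]))
Is=optics.camera_info("scene")
print("scene est",ray(Is,(283.5,271),.07),"initial from scene",proj(Is,(.6442,.0958,.106)),proj(Is,p),proj(Is,np.r_[p[:2],.106]))
cv2.imwrite("pics/w4.png",im[:,:,::-1])
```

```text
[0.64415421 0.09563766 0.06877349] [ 0.109  0.327  1.778 -0.     1.038  1.261] [-0.12409958 -0.2556708  -1.284397  ]
tcp px [282.16382059 233.69835987] mouth-level px [282.01617655 261.0818858 ]
0.106 0.026 [0.66878151 0.08522844] 330 [ 1.82659913e+00  1.95245858e+00 -1.22495063e-03]
0.106 0.026 [0.66938624 0.08421532] 311 [ 1.84064667e+00  2.06960664e+00 -1.24901471e-03]
0.106 0.03 [0.66526283 0.08239746] 480 [ 1.39001531e+00  2.06800087e+00 -1.01564530e-03]
0.106 0.03 [0.66738938 0.08062773] 263 [ 1.51232503e+00  2.31615767e+00 -1.11450377e-03]
0.07 0.038 [0.65469382 0.07184578] 431 [-4.64244600e-03  2.60218127e+00 -3.70693104e-04]
0.07 0.038 [0.66209804 0.06830611] 157 [ 5.27847996e-01  3.22665860e+00 -7.35719151e-04]
scene est [0.66191956 0.08220148 0.07      ] initial from scene [292.55492689 263.44745285] [292.33378746 269.40256177] [292.51537883 263.39303742]
```

View pics/w4.png

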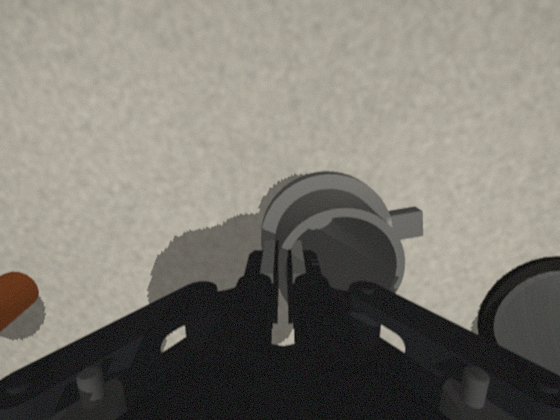

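The wrist view shows the wall pinched at the TCP, around (282,261). The mouth ring is centred near (342,267), so the sleeve stands upright, about 28 mm along tool +y. I'll open part-way, rise clear and re-measure. Next time I'll close slowly, on a line away from the ear.

{"name": "play_rows", "arguments": {
  "commands": [
    [0, 0, 0, 0, 0, 0],
    [0, 0, 0, 0, 0, 0],
    [0, 0, 0, 0, 0, 0],
    [0, 0, 0, 0, 0, 0],
    [0, 0, -1, 0, 0, 0]
  ],
  "grip": 0.75
}}

```text
time: 5.32
tool_pos: [0.6428, 0.0955, 0.0775]
tcp_rot: [-3.073, -0.653, 0.006]
wrist_force: [-0.5, 0.6, -0.6]
width: 0.248
grip_force: 0.0
```

{"name": "play_rows", "arguments": {
  "commands": [
    [0, 0, -2, 0, 0, 0],
    [0, 0, -3, 0, 0, 0],
    [0, 0, -3, 0, 0, 0],
    [0, 0, -3, 0, 0, 0],
    [-3, 0, 0, 0, 0, 0]
  ]
}}

```text
time: 5.73
tool_pos: [0.6255, 0.0853, 0.199]
tcp_rot: [3.071, 0.654, 0.028]
wrist_force: [1.5, -1.4, 2.1]
width: 0.252
grip_force: 0.0
```

{"name": "play_rows", "arguments": {
  "commands": [
    [0, 0, 0, 0, 0, 0],
    [0, 0, 0, 0, 0, 0],
    [0, 0, 0, 0, 0, 0],
    [0, 0, 0, 0, 0, 0],
    [0, 0, 0, 0, 0, 0]
  ],
  "grip": 0
}}

```text
time: 6.15
tool_pos: [0.6172, 0.0837, 0.1885]
tcp_rot: [-3.073, -0.653, 0.001]
wrist_force: [-0.3, -0.4, 0.6]
width: 0.94
grip_force: 0.0
```

Run:
```python
from h import *
st=sensors.read_state();I=optics.camera_info("wrist");im=optics.read_camera("wrist")
p=st["tool_pos"];print(p,st["width"],st["joint_vel"].round(3))
for z,r in ((.106,.026),(.07,.038)):
    for g in (np.r_[.655,.070],np.r_[.66,.075]):
        c,n,_=circ(im,I,g,r,z,tol=.012,it=8);print(z,r,c,n,proj(I,[*c,z]))
np.save("w5.npy",im);np.savez("w5i.npz",**I);cv2.imwrite("pics/w5.png",im[:,:,::-1])
```

```text
[0.61718169 0.08367577 0.18854726] 0.9397917948922241 [ 0.001  0.005 -0.001 -0.    -0.001 -0.001]
0.106 0.026 [0.65286451 0.07782419] 226 [306.09411356 164.40534556]
0.106 0.026 [0.65286451 0.07782419] 226 [306.09411356 164.40534556]
0.07 0.038 [0.65264577 0.07761968] 239 [303.42609251 159.34347889]
0.07 0.038 [0.65264577 0.07761968] 239 [303.42609251 159.34347889]
```

View pics/w5.png

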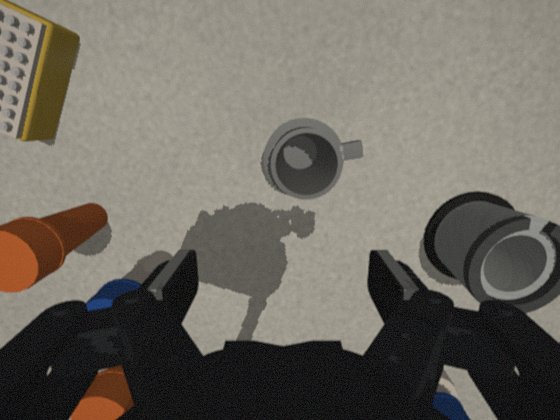

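The sleeve stands upright and clear at px (306,164), which is world (0.653,0.078), with the ear tip at (361,150). I'll centre over it and turn 60° so the fingers avoid the ear line.

{"name": "play_rows", "arguments": {
  "commands": [
    [3.0, 2.0, 0, 0, 0, 0],
    [0, 0, 0, 0, 0, -0.1167],
    [0, 0, 0, 0, 0, -0.1167],
    [0, 0, 0, 0, 0, -0.1167],
    [0, 0, 0, 0, 0, -0.1167]
  ]
}}

```text
time: 6.62
tool_pos: [0.6529, 0.0775, 0.1881]
tcp_rot: [-2.834, -1.354, 0.002]
wrist_force: [0.0, -0.3, -0.1]
width: 1.0
grip_force: 0.0
```

{"name": "play_rows", "arguments": {
  "commands": [
    [0, 0, 0, 0, 0, -0.1167],
    [0, 0, 0, 0, 0, -0.1167],
    [0, 0, 0, 0, 0, -0.1167],
    [0, 0, 0, 0, 0, -0.1167],
    [0, 0, 0, 0, 0, -0.1167]
  ]
}}

```text
time: 7.03
tool_pos: [0.6527, 0.0776, 0.1884]
tcp_rot: [-2.325, -2.112, 0.001]
wrist_force: [0.6, -0.8, -0.2]
width: 0.999
grip_force: 0.0
```

{"name": "play_rows", "arguments": {
  "commands": [
    [0, 0, 2, 0, 0, 0],
    [0, 0, 2, 0, 0, 0],
    [0, 0, 0, 0, 0, 0],
    [0, 0, 0, 0, 0, 0],
    [0, 0, 0, 0, 0, 0]
  ]
}}

```text
time: 7.45
tool_pos: [0.653, 0.0775, 0.1495]
tcp_rot: [-2.331, -2.106, -0.0]
wrist_force: [-0.3, -0.2, 0.4]
width: 1.002
grip_force: 0.0
```

{"name": "play_rows", "arguments": {
  "commands": [
    [0, 0, 0, 0, 0, 0],
    [0, 0, 0, 0, 0, 0],
    [0, 0, 0, 0, 0, 0],
    [0, 0, 0, 0, 0, 0],
    [0, 0, 0, 0, 0, 0]
  ]
}}

```text
time: 7.87
tool_pos: [0.6529, 0.0774, 0.1498]
tcp_rot: [2.331, 2.105, 0.001]
wrist_force: [-0.2, -0.6, 0.1]
width: 0.997
grip_force: 0.0
```

Run:
```python
from h import *
st=sensors.read_state();I=optics.camera_info("wrist");im=optics.read_camera("wrist")
p=st["tool_pos"];print(p,st["width"],st["q"].round(2),Ro.from_rotvec(st["tcp_rot"]).as_matrix().round(3)[:,:2])
for z,r in ((.106,.026),(.07,.038)):
    c,n,_=circ(im,I,(.6528,.0777),r,z,tol=.008,it=8);print(z,r,c,n,proj(I,[*c,z]),totool(np.r_[c,.069]-p))
np.save("w6.npy",im);np.savez("w6i.npz",**I);cv2.imwrite("pics/w6.png",im[:,:,::-1])
```

```text
[0.65286127 0.07743042 0.14977173] 0.9974668222592736 [ 0.08  0.26  1.7  -0.    1.18  0.18] [[ 0.102  0.995]
 [ 0.995 -0.102]
 [ 0.     0.001]]
0.106 0.026 [0.65706326 0.07818121] 124 [288.5351242 211.2332758] [0.11616187 0.40550908 8.07743761]
0.07 0.038 [0.65299015 0.07755274] 249 [283.03299521 200.31737197] [1.22709284e-02 6.68747291e-03 8.07718057e+00]
```

{"name": "play_rows", "arguments": {
  "commands": [
    [0, 0, 2, 0, 0, 0],
    [0, 0, 2, 0, 0, 0],
    [0, 0, 2, 0, 0, 0],
    [0, 0, 1.3, 0, 0, 0],
    [0, 0, 0.8, 0, 0, 0]
  ]
}}

```text
time: 8.33
tool_pos: [0.6511, 0.0773, 0.0659]
tcp_rot: [-2.33, -2.104, 0.004]
wrist_force: [-0.3, 0.1, -0.0]
width: 1.001
grip_force: 0.0
```

{"name": "play_rows", "arguments": {
  "commands": [
    [0, 0, 0, 0, 0, 0],
    [0, 0, 0, 0, 0, 0],
    [0, 0, 0, 0, 0, 0],
    [0, 0, 0, 0, 0, 0],
    [0, 0, 0, 0, 0, 0]
  ],
  "grip": 0.2,
  "force": 30
}}

```text
time: 8.75
tool_pos: [0.6537, 0.0775, 0.0697]
tcp_rot: [2.33, 2.105, 0.003]
wrist_force: [0.4, -0.1, -0.3]
width: 0.799
grip_force: 0.0
```

Run:
```python
from h import *
st=sensors.read_state();im=optics.read_camera("wrist");print(st["tool_pos"],st["width"],st["grip_force"])
cv2.imwrite("pics/w7.png",im[:,:,::-1])
```

```text
[0.65367652 0.07749821 0.06966021] 0.7986937107900233 0.0
```

View pics/w7.png

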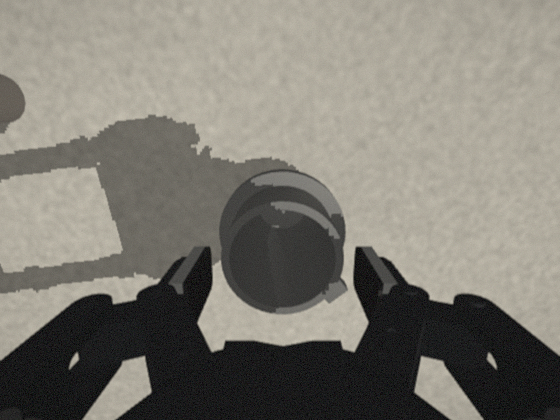

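The mouth is centred at (281,258) between the pads at columns 210 and 357, with a gap on both sides. I'll close slowly.

{"name": "play_rows", "arguments": {
  "commands": [
    [0, 0, 0, 0, 0, 0],
    [0, 0, 0, 0, 0, 0],
    [0, 0, 0, 0, 0, 0]
  ],
  "grip": 0.28
}}

```text
time: 9.05
tool_pos: [0.6527, 0.0774, 0.0684]
tcp_rot: [2.331, 2.105, 0.0]
wrist_force: [-0.2, -0.7, 0.0]
width: 0.718
grip_force: 0.0
```

{"name": "play_rows", "arguments": {
  "commands": [
    [0, 0, 0, 0, 0, 0],
    [0, 0, 0, 0, 0, 0],
    [0, 0, 0, 0, 0, 0]
  ],
  "grip": 0.32
}}

```text
time: 9.3
tool_pos: [0.6529, 0.0774, 0.0685]
tcp_rot: [2.331, 2.105, 0.001]
wrist_force: [-0.2, -0.4, 3.5]
width: 0.684
grip_force: 7.7
```

{"name": "play_rows", "arguments": {
  "commands": [
    [0, 0, 0, 0, 0, 0],
    [0, 0, 0, 0, 0, 0],
    [0, 0, 0, 0, 0, 0],
    [0, 0, 0, 0, 0, 0]
  ],
  "grip": 0.36
}}

```text
time: 9.63
tool_pos: [0.6531, 0.0775, 0.069]
tcp_rot: [2.331, 2.105, 0.001]
wrist_force: [-0.3, -0.2, 5.6]
width: 0.658
grip_force: 31.0
```

{"name": "play_rows", "arguments": {
  "commands": [
    [0, 0, 0, 0, 0, 0],
    [0, 0, 0, 0, 0, 0],
    [0, 0, 0, 0, 0, 0]
  ],
  "grip": 0.4,
  "force": 40
}}

```text
time: 9.88
tool_pos: [0.6531, 0.0774, 0.0691]
tcp_rot: [2.331, 2.105, 0.001]
wrist_force: [0.5, -1.0, 6.0]
width: 0.649
grip_force: 41.0
```

Run:
```python
from h import *
st=sensors.read_state();I=optics.camera_info("wrist");im=optics.read_camera("wrist");p=st["tool_pos"];print(p,st["width"],st["grip_force"],st["wrist_force"])
for z,r in ((.106,.026),(.07,.038)):
    c,n,_=circ(im,I,(.6528,.0777),r,z,tol=.006);print(c,n,totool(np.r_[c,.069]-p))
```

```text
[0.65305701 0.07744543 0.0691145 ] 0.6494417201197618 40.992291746379124 [ 0.54484839 -1.0058452   6.01426886]
[0.65262709 0.07758781] 243 [ 0.00979635 -0.04422702  0.01140842]
[0.65282305 0.07834336] 386 [ 0.08695019 -0.03240551  0.01143611]
```

The grip holds at 41 N with the sleeve centred. Lifting.

{"name": "play_rows", "arguments": {
  "commands": [
    [0, 0, -0.5, 0, 0, 0],
    [0, 0, -1, 0, 0, 0],
    [0, 0, -2, 0, 0, 0],
    [0, 0, -2, 0, 0, 0],
    [0, 0, -2, 0, 0, 0]
  ]
}}

```text
time: 10.35
tool_pos: [0.6517, 0.0773, 0.1432]
tcp_rot: [-2.331, -2.105, 0.003]
wrist_force: [-0.2, 0.4, -2.4]
width: 0.648
grip_force: 42.8
```

{"name": "play_rows", "arguments": {
  "commands": [
    [0, 0, -2, 0, 0, 0],
    [0, 0, -2, 0, 0, 0],
    [0, 0, -1, 0, 0, 0],
    [0, 0, 0, 0, 0, 0],
    [0, 0, 0, 0, 0, 0]
  ]
}}

```text
time: 10.77
tool_pos: [0.6527, 0.0774, 0.1933]
tcp_rot: [2.331, 2.105, 0.001]
wrist_force: [-0.4, -1.3, -2.5]
width: 0.647
grip_force: 42.8
```

{"name": "play_rows", "arguments": {
  "commands": [
    [0, 0, 0, 0, 0, 0],
    [0, 0, 0, 0, 0, 0],
    [0, 0, 0, 0, 0, 0],
    [0, 0, 0, 0, 0, 0],
    [0, 0, 0, 0, 0, 0]
  ]
}}

```text
time: 11.18
tool_pos: [0.6522, 0.0774, 0.1923]
tcp_rot: [-2.331, -2.105, 0.002]
wrist_force: [-0.1, 0.9, -2.3]
width: 0.651
grip_force: 42.8
```

Run:
```python
from h import *
st=sensors.read_state();I=optics.camera_info("wrist");im=optics.read_camera("wrist");p=st["tool_pos"];print(p,st["width"],st["grip_force"],st["wrist_force"])
dz=p[2]-.0691
for z,r in ((.106,.026),(.07,.038)):
    c,n,_=circ(im,I,p,r,z+dz,tol=.006);print(c,n,totool(np.r_[c,p[2]]-p),proj(I,[*c,z+dz]))
np.save("w8.npy",im);np.savez("w8i.npz",**I,p=p)
t=optics.read_camera("top")[120:220,260:400]
o=np.zeros((420,800,3),np.uint8);o[:360,:480]=cv2.resize(im[120:390,100:460],(480,360));o[:229,480:]=cv2.resize(t,(320,229));cv2.imwrite("pics/c8.png",o[:,:,::-1])
```

```text
[0.652174   0.07737452 0.19225737] 0.6510830149579024 42.828474356115294 [-0.05802218  0.94003363 -2.32941703]
[0.6519583  0.07753291] 194 [ 1.35663918e-02 -2.30678296e-02  1.99613932e-05] [282.70335012 260.69080778]
[0.6520429 0.0782674] 388 [ 8.74950605e-02 -2.21114931e-02  5.78581874e-06] [282.77886952 233.05230941]
```

View pics/c8.png

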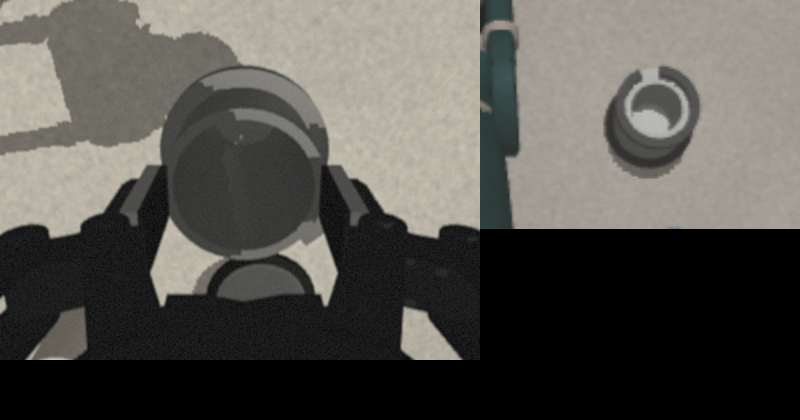

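The view shows the sleeve held centred at (282,260) in the wrist image, and the bucket still clear in the top view. That was my tenth picture, so from here I use numbers only: polar profiles for the ear and gap angles.

```bash
cat >> h.py <<'E'
def polar(im,I,c,z,r0,r1,a):
    """median grey along radii r0..r1 at angles a (deg, world) on plane z"""
    g=cv2.GaussianBlur(cv2.cvtColor(im,cv2.COLOR_RGB2GRAY),(3,3),0).astype(np.float32);out=[]
    rr=np.linspace(r0,r1,9)
    for t in np.radians(a):
        P=np.array([proj(I,(c[0]+r*np.cos(t),c[1]+r*np.sin(t),z)) for r in rr],np.float32)
        out.append(np.median(cv2.remap(g,P[:,:1],P[:,1:],cv2.INTER_LINEAR)))
    return np.array(out).round().astype(int)
E
python3 - <<'E'
from h import *
L=lambda n:(np.load(n+".npy"),dict(np.load(n+"i.npz")))
im,I=L("w5");a=np.arange(-85,-30,2.5);print("w5 ear",a[0],polar(im,I,(.6527,.0777),.07,.044,.054,a))
im,I=L("w6");print("w6 ear",polar(im,I,(.6530,.0776),.07,.044,.054,a))
im,I=L("w8");z=.07+I["p"][2]-.0691;print("w8 ear",polar(im,I,(.6521,.0776),z,.042,.054,a))
a=np.arange(-24,46,2.5)
im,I=L("w1");print("w1 rim",circ(im,I,(.6446,-.1613),.052,.088),polar(im,I,(.6446,-.1613),.088,.043,.050,a))
I=optics.camera_info("top");im=optics.read_camera("top");c,n,_=circ(im,I,(.6446,-.1613),.052,.088);print("top",c,n,circ(im,I,(.6446,-.1613),.0315,.078),polar(im,I,c,.088,.043,.050,a))
I=optics.camera_info("scene");im=optics.read_camera("scene");c,n,_=circ(im,I,(.6446,-.1613),.052,.088);print("scene",c,n,circ(im,I,(.6446,-.1613),.0315,.078),polar(im,I,c,.088,.043,.050,a))
E
```

```text
w5 ear -85.0 [156 158 157 157 156 155 153 150 130 105 107 107 109 109 110 102 116 153
 154 154 154 155]
w6 ear [150 152 157 158 156 152 153 154 124 100 100 101 102 103 104  96 114 153
 154 156 155 156]
w8 ear [ 57  59  62  65  74  89  99 109 112 109 112 112 112  85  66  31  21  22
  21  22  22  23]
w1 rim (array([ 0.64460336, -0.16117701]), np.int64(304), np.float64(6.262405788310769)) [ 64  65  65  65  65  65  65  64  54  37  33  47 100 142 147 146 147 147
 146 147 124  73  66  66  66  66  66  66]
top [ 0.64522577 -0.16272473] 82 (array([ 0.64456846, -0.16245093]), np.int64(47), np.float64(6.190092824177386)) [ 85  85  86  86  85  84  84  90 104 126 152 165 171 171 171 171 171 171
 168 162 144 120 100  88  86  85  85  85]
scene [ 0.6465982  -0.16039451] 79 (array([ 0.64730796, -0.15943299]), np.int64(51), np.float64(6.156569885725384)) [ 87  90  90  91  90  89  88  85  81  85  97 122 146 160 166 167 168 167
 164 155 138 115  97  89  87  86  86  86]
```

{"name": "play_rows", "arguments": {
  "commands": [
    [-2.4, 0.17, 0, 0, 0, 0],
    [-2.4, 0.17, 0, 0, 0, 0],
    [-2.4, 0.17, 0, 0, 0, 0],
    [-2.4, 0.17, 0, 0, 0, 0],
    [-2.4, 0.17, 0, 0, 0, 0]
  ]
}}

```text
time: 11.8
tool_pos: [0.6488, -0.0438, 0.1934]
tcp_rot: [2.331, 2.106, 0.0]
wrist_force: [-0.0, -0.1, -2.5]
width: 0.65
grip_force: 42.7
```

{"name": "play_rows", "arguments": {
  "commands": [
    [-2.4, 0.17, 0, 0, 0, 0],
    [-2.4, 0.17, 0, 0, 0, 0],
    [-2.4, 0.17, 0, 0, 0, 0],
    [-2.4, 0.17, 0, 0, 0, 0],
    [-2.3, 0.18, 0, 0, 0, 0]
  ]
}}

```text
time: 12.22
tool_pos: [0.6453, -0.1634, 0.1934]
tcp_rot: [2.331, 2.105, 0.0]
wrist_force: [0.6, 0.2, -2.3]
width: 0.647
grip_force: 42.7
```

{"name": "play_rows", "arguments": {
  "commands": [
    [0, 0, 0, 0, 0, -0.118],
    [0, 0, 0, 0, 0, -0.118],
    [0, 0, 0, 0, 0, -0.118],
    [0, 0, 0, 0, 0, -0.118],
    [0, 0, 0, 0, 0, -0.118]
  ]
}}

```text
time: 12.63
tool_pos: [0.6453, -0.1623, 0.1933]
tcp_rot: [1.611, 2.697, 0.0]
wrist_force: [0.5, 0.1, -1.6]
width: 0.648
grip_force: 43.0
```

{"name": "play_rows", "arguments": {
  "commands": [
    [0, 0, 0, 0, 0, -0.118],
    [0, 0, 0, 0, 0, -0.118],
    [0, 0, 0, 0, 0, -0.118],
    [0, 0, 0, 0, 0, -0.118],
    [0, 0, 0, 0, 0, -0.118]
  ]
}}

```text
time: 13.05
tool_pos: [0.6454, -0.1621, 0.1933]
tcp_rot: [0.757, 3.049, 0.0]
wrist_force: [-0.4, 0.2, -1.2]
width: 0.651
grip_force: 43.0
```

{"name": "play_rows", "arguments": {
  "commands": [
    [0, 0, 0, 0, 0, 0],
    [0, 0, 0, 0, 0, 0],
    [0, 0, 0, 0, 0, 0],
    [0, 0, 0, 0, 0, 0],
    [0, 0, 0, 0, 0, 0]
  ]
}}

```text
time: 13.47
tool_pos: [0.6453, -0.1621, 0.1932]
tcp_rot: [0.768, 3.046, -0.0]
wrist_force: [-0.8, 0.4, -2.2]
width: 0.648
grip_force: 42.9
```

Run:
```python
from h import *
st=sensors.read_state();I=optics.camera_info("wrist");im=optics.read_camera("wrist");p=st["tool_pos"]
R=Ro.from_rotvec(st["tcp_rot"]).as_matrix();print(p,st["grip_force"],R[:,:2].round(3),np.degrees(np.arctan2(R[1,0],R[0,0])))
z=p[2]-.0691+.07; a=np.arange(-20,40,2.5)
for r in ((.042,.046),(.046,.050),(.050,.055)): print("ear",polar(im,I,p,z,*r,a))
Rt=dict(np.load("w8i.npz"));
for n in ("top","scene"):
    J=optics.camera_info(n);k=optics.read_camera(n)
    for r in ((.043,.047),(.048,.054)): print(n,polar(k,J,p,z,*r,a))
    c,m,_=circ(k,J,p,.03,z+.036);print(c,m)
np.save("w9.npy",im)
print("bucket from here",[circ(im,I,(.6446,-.1615),r,zz)[:2] for r,zz in ((.052,.088),(.0405,.088))])
```

```text
[ 0.64534269 -0.16210927  0.1932249 ] 42.949290223350545 [[-0.881  0.474]
 [ 0.474  0.881]
 [-0.     0.   ]] 151.707170769509
ear [ 57  57  57  58  58  56  57  56  57  57  63  79 106 121 123 124 120  68
  27  21  25  22  22  21]
ear [ 68  73  81  89  95 106 117 120 121 121 122 121 122 122 122 118  35  21
  21  24  23  21  23  31]
ear [120 121 124 128 139 154 158 171 180 175 121 121 121 120 116  25  23  22
  21  22  23  24  58  77]
top [37 37 37 37 37 38 38 38 40 48 60 72 76 68 64 63 65 67 68 69 69 69 69 69]
top [42 40 39 39 39 39 38 39 44 62 80 85 77 66 63 65 66 67 67 68 68 68 69 69]
[ 0.6408831  -0.16372792] 23
scene [161 160 160 161 162 163 163 157 148 134 120 108 103 100 100  99  95  87
  75  69  66  65  66  66]
scene [161 161 162 164 165 166 166 165 160 149 132 115 105 101 100  98  92  81
  70  65  63  63  65  64]
[ 0.6469055  -0.15923013] 40
bucket from here [(array([ 0.64434628, -0.1609869 ]), np.int64(234)), (array([ 0.64486226, -0.1610822 ]), np.int64(155))]
```

The ear is at about 12.5–13° and the gap at about 12°, with the offset about 1 mm. Lowering.

{"name": "play_rows", "arguments": {
  "commands": [
    [0.1, 0.05, 1, 0, 0, 0],
    [0, 0, 1.5, 0, 0, 0],
    [0, 0, 1.5, 0, 0, 0],
    [0, 0, 1.5, 0, 0, 0],
    [0, 0, 1, 0, 0, 0]
  ]
}}

```text
time: 14.03
tool_pos: [0.6434, -0.1607, 0.1256]
tcp_rot: [-0.766, -3.044, -0.0]
wrist_force: [-0.2, -0.1, -1.5]
width: 0.65
grip_force: 42.9
```

{"name": "play_rows", "arguments": {
  "commands": [
    [0, 0, 0.5, 0, 0, 0],
    [0, 0, 0.5, 0, 0, 0],
    [0, 0, 0, 0, 0, 0],
    [0, 0, 0, 0, 0, 0],
    [0, 0, 0, 0, 0, 0]
  ]
}}

```text
time: 14.45
tool_pos: [0.6455, -0.1614, 0.1192]
tcp_rot: [0.765, 3.045, -0.0]
wrist_force: [0.2, 0.5, -2.8]
width: 0.647
grip_force: 43.0
```

{"name": "play_rows", "arguments": {
  "commands": [
    [0, 0, 0.4, 0, 0, 0],
    [0, 0, 0.4, 0, 0, 0],
    [0, 0, 0.4, 0, 0, 0],
    [0, 0, 0, 0, 0, 0],
    [0, 0, 0, 0, 0, 0]
  ]
}}

```text
time: 14.87
tool_pos: [0.6441, -0.161, 0.1055]
tcp_rot: [-0.766, -3.046, -0.0]
wrist_force: [0.0, 0.6, -2.3]
width: 0.648
grip_force: 43.0
```

{"name": "play_rows", "arguments": {
  "commands": [
    [0, 0, 0.3, 0, 0, 0],
    [0, 0, 0.3, 0, 0, 0],
    [0, 0, 0.2, 0, 0, 0],
    [0, 0, 0, 0, 0, 0],
    [0, 0, 0, 0, 0, 0]
  ]
}}

```text
time: 15.28
tool_pos: [0.6445, -0.1611, 0.0979]
tcp_rot: [-0.766, -3.046, -0.0]
wrist_force: [0.5, 0.0, -2.1]
width: 0.652
grip_force: 43.0
```

{"name": "play_rows", "arguments": {
  "commands": [
    [0, 0, 0.2, 0, 0, 0],
    [0, 0, 0.2, 0, 0, 0],
    [0, 0, 0, 0, 0, 0],
    [0, 0, 0, 0, 0, 0]
  ]
}}

```text
time: 15.62
tool_pos: [0.6445, -0.1611, 0.0939]
tcp_rot: [-0.766, -3.046, -0.0]
wrist_force: [-0.1, -0.6, -2.1]
width: 0.651
grip_force: 43.0
```

{"name": "play_rows", "arguments": {
  "commands": [
    [0, 0, 0.2, 0, 0, 0],
    [0, 0, 0.2, 0, 0, 0],
    [0, 0, 0.1, 0, 0, 0],
    [0, 0, 0, 0, 0, 0],
    [0, 0, 0, 0, 0, 0]
  ]
}}

```text
time: 16.03
tool_pos: [0.6446, -0.1611, 0.089]
tcp_rot: [-0.766, -3.046, -0.0]
wrist_force: [0.2, -0.3, -1.9]
width: 0.645
grip_force: 43.0
```

{"name": "play_rows", "arguments": {
  "commands": [
    [0, 0, 0.1, 0, 0, 0],
    [0, 0, 0.1, 0, 0, 0],
    [0, 0, 0, 0, 0, 0],
    [0, 0, 0, 0, 0, 0]
  ]
}}

```text
time: 16.37
tool_pos: [0.6449, -0.1612, 0.0875]
tcp_rot: [0.766, 3.046, -0.0]
wrist_force: [-1.0, 1.4, 0.0]
width: 0.647
grip_force: 43.4
```

The sleeve is touching down at seat height. I'll press lightly and release.

{"name": "play_rows", "arguments": {
  "commands": [
    [0, 0, 0.1, 0, 0, 0],
    [0, 0, 0, 0, 0, 0],
    [0, 0, 0, 0, 0, 0]
  ]
}}

```text
time: 16.62
tool_pos: [0.6451, -0.1612, 0.0873]
tcp_rot: [0.766, 3.046, 0.0]
wrist_force: [-1.9, 1.4, 5.4]
width: 0.65
grip_force: 44.8
```

{"name": "play_rows", "arguments": {
  "commands": [
    [0, 0, 0, 0, 0, 0],
    [0, 0, 0, 0, 0, 0],
    [0, 0, 0, 0, 0, 0],
    [0, 0, 0, 0, 0, 0],
    [0, 0, 0, 0, 0, 0]
  ],
  "grip": 0.2
}}

```text
time: 17.03
tool_pos: [0.6445, -0.1612, 0.0858]
tcp_rot: [-0.766, -3.046, 0.0]
wrist_force: [1.0, -0.5, 0.6]
width: 0.799
grip_force: 0.0
```

{"name": "play_rows", "arguments": {
  "commands": [
    [0, 0, 0, 0, 0, 0],
    [0, 0, 0, 0, 0, 0],
    [0, 0, 0, 0, 0, 0],
    [0, 0, -1, 0, 0, 0],
    [0, 0, -2, 0, 0, 0]
  ],
  "grip": 0
}}

```text
time: 17.45
tool_pos: [0.6422, -0.1605, 0.1135]
tcp_rot: [-0.764, -3.041, -0.0]
wrist_force: [-0.1, 0.3, -0.4]
width: 0.999
grip_force: 0.0
```

{"name": "play_rows", "arguments": {
  "commands": [
    [0, 0, -3, 0, 0, 0],
    [0, 0, -3, 0, 0, 0],
    [0, 0, -2, 0, 0, 0],
    [-2, 0, 0, 0, 0, 0],
    [-2, 0, 0, 0, 0, 0]
  ]
}}

```text
time: 17.87
tool_pos: [0.6818, -0.1805, 0.2011]
tcp_rot: [0.763, 3.041, -0.0]
wrist_force: [-0.9, 0.6, 0.4]
width: 1.002
grip_force: 0.0
```

{"name": "play_rows", "arguments": {
  "commands": [
    [0, 0, 0, 0, 0, 0],
    [0, 0, 0, 0, 0, 0],
    [0, 0, 0, 0, 0, 0],
    [0, 0, 0, 0, 0, 0],
    [0, 0, 0, 0, 0, 0]
  ]
}}

```text
time: 18.28
tool_pos: [0.6792, -0.1797, 0.196]
tcp_rot: [-0.765, -3.046, -0.0]
wrist_force: [0.2, -0.4, 0.1]
width: 1.004
grip_force: 0.0
```

Run:
```python
from h import *
st=sensors.read_state();I=optics.camera_info("wrist");im=optics.read_camera("wrist");print(st["tool_pos"])
B=(.6447,-.1611);a=np.arange(-20,45,2.5)
for z,r in ((.124,.026),(.124,.03),(.088,.0405),(.088,.052),(.088,.038)): print(z,r,circ(im,I,B,r,z)[:2])
print("ring .053-.0555",polar(im,I,B,.088,.053,.0555,a));print("ring .044-.051",polar(im,I,B,.088,.044,.051,a))
J=optics.camera_info("top");k=optics.read_camera("top");print("top",circ(k,J,B,.026,.124)[:2],circ(k,J,B,.052,.088)[:2],polar(k,J,(.6447,-.1625),.088,.044,.051,a))
p=st["tool_pos"]
C=[(J,k)]; 
for n in ("top","scene"):
    J=optics.camera_info(n);k=optics.read_camera(n)
    for s,c,_ in blobs(k,(105,120,40),(130,255,255)): 
        q=ray(J,c,.125); 
        if abs(q[0]-.455)<.05 and abs(q[1])<.3: print(n,"blue",c,q)
```

```text
[ 0.67919285 -0.17967636  0.19599449]
0.124 0.026 (array([ 0.64962303, -0.16147713]), np.int64(172))
0.124 0.03 (array([ 0.64826233, -0.15952603]), np.int64(245))
0.088 0.0405 (array([ 0.64556839, -0.16101804]), np.int64(289))
0.088 0.052 (array([ 0.64476564, -0.16118456]), np.int64(397))
0.088 0.038 (array([ 0.64367856, -0.16128217]), np.int64(368))
ring .053-.0555 [153 152 155 153 150 148 152 153 152 140 114 118 115 119 119 116 121 146
 146 147 147 150 149 151 153 152]
ring .044-.051 [ 80  82  81  81  81  81  83 135 164 134 115 115 116 115 115 115 110 127
 160 105  80  79  79  79  79  78]
top (array([ 0.64135007, -0.16015376]), np.int64(5)) (array([ 0.64354951, -0.16186377]), np.int64(27)) [59 57 56 55 54 55 56 57 57 57 57 57 57 57 57 57 57 56 56 55 55 54 56 56
 60 64]
top blue [209.47752809 229.91011236] [0.45253552 0.17938354 0.125     ]
scene blue [262.23529412 157.46405229] [ 0.46606597 -0.16323219  0.125     ]
scene blue [368.89736842 228.15789474] [0.45742474 0.18235866 0.125     ]
```

The ear edges (about 2.5–21°) are centred at 12° in the gap (about −3 to 26.5°), so the sleeve is seated. Now I turn towards the cone bottle, closing along a line that avoids the orange caps.

{"name": "play_rows", "arguments": {
  "commands": [
    [0, 0, 0, 0, 0, 0.12],
    [0, 0, 0, 0, 0, 0.12],
    [0, 0, 0, 0, 0, 0.12],
    [0, 0, 0, 0, 0, 0.12],
    [0, 0, 0, 0, 0, 0.12]
  ]
}}

```text
time: 18.9
tool_pos: [0.6798, -0.18, 0.1962]
tcp_rot: [-1.64, -2.68, 0.0]
wrist_force: [-0.1, -0.3, 0.1]
width: 0.996
grip_force: 0.0
```

{"name": "play_rows", "arguments": {
  "commands": [
    [0, 0, 0, 0, 0, 0.12],
    [0, 0, 0, 0, 0, 0.12],
    [0, 0, 0, 0, 0, 0.12],
    [0, 0, 0, 0, 0, 0.12],
    [0, 0, 0, 0, 0, 0.12]
  ]
}}

```text
time: 19.32
tool_pos: [0.6798, -0.18, 0.1962]
tcp_rot: [-2.358, -2.075, 0.0]
wrist_force: [0.2, -0.5, -0.1]
width: 1.005
grip_force: 0.0
```

{"name": "play_rows", "arguments": {
  "commands": [
    [0, 0, 0, 0, 0, 0.12],
    [0, 0, 0, 0, 0, 0.12],
    [0, 0, 0, 0, 0, 0.12],
    [0, 0, 0, 0, 0, 0.12],
    [0, 0, 0, 0, 0, 0.12]
  ]
}}

```text
time: 19.73
tool_pos: [0.6798, -0.18, 0.1962]
tcp_rot: [-2.866, -1.286, -0.0]
wrist_force: [-0.4, -0.3, 0.3]
width: 1.002
grip_force: 0.0
```

{"name": "play_rows", "arguments": {
  "commands": [
    [0, 0, 0, 0, 0, 0.12],
    [-2, -3, 0, 0, 0, 0],
    [0, 0, 0, 0, 0, 0],
    [0, 0, 0, 0, 0, 0],
    [0, 0, 0, 0, 0, 0]
  ]
}}

```text
time: 20.15
tool_pos: [0.6453, -0.1711, 0.1967]
tcp_rot: [2.934, 1.12, 0.002]
wrist_force: [-0.1, -0.3, 0.2]
width: 0.996
grip_force: 0.0
```

{"name": "play_rows", "arguments": {
  "commands": [
    [0, 0, 0, 0, 0, 0],
    [0, 0, 0, 0, 0, 0],
    [0, 0, 0, 0, 0, 0]
  ]
}}

```text
time: 20.4
tool_pos: [0.6461, -0.1714, 0.197]
tcp_rot: [2.934, 1.12, 0.002]
wrist_force: [0.8, 0.0, -0.9]
width: 1.006
grip_force: 0.0
```

Run:
```python
from h import *
st=sensors.read_state();I=optics.camera_info("wrist");im=optics.read_camera("wrist");p=st["tool_pos"];print(p,st["q"].round(2))
np.save("w10.npy",im);np.savez("w10i.npz",**I);cv2.imwrite("pics/w10.png",im[:,:,::-1])
B=(.6447,-.1611);print(proj(I,(*B,.124)))
for z,r in ((.124,.026),(.124,.03),(.088,.052),(.088,.0405)): print(z,r,[(c.round(4),n) for c,n,_ in (circ(im,I,B,r,z,tol=t) for t in (.003,.006))])
print(totool(np.r_[.456,.181,p[2]]-p))
```

```text
[ 0.64610482 -0.17136408  0.19699321] [-0.3   0.25  1.62 -0.    1.26  0.55]
[272.04244235 195.64868598]
0.124 0.026 [(array([ 0.6437, -0.1612]), np.int64(143)), (array([ 0.6437, -0.1612]), np.int64(143))]
0.124 0.03 [(array([ 0.6439, -0.1608]), np.int64(221)), (array([ 0.6439, -0.1607]), np.int64(223))]
0.088 0.052 [(array([ 0.6449, -0.161 ]), np.int64(375)), (array([ 0.6449, -0.161 ]), np.int64(374))]
0.088 0.0405 [(array([ 0.6429, -0.1622]), np.int64(251)), (array([ 0.6428, -0.162 ]), np.int64(250))]
[ 9.29781417e+00 -3.89429391e+01 -3.26259479e-02]
```

{"name": "play_rows", "arguments": {
  "commands": [
    [0.9, -3.8, 0, 0, 0, 0],
    [0.9, -3.8, 0, 0, 0, 0],
    [0.9, -3.8, 0, 0, 0, 0],
    [0.9, -3.8, 0, 0, 0, 0],
    [0.9, -3.8, 0, 0, 0, 0]
  ]
}}

```text
time: 20.87
tool_pos: [0.5515, 0.0018, 0.1964]
tcp_rot: [2.935, 1.119, 0.001]
wrist_force: [-0.5, 0.9, 0.1]
width: 0.999
grip_force: 0.0
```

{"name": "play_rows", "arguments": {
  "commands": [
    [0.9, -3.8, 0, 0, 0, 0],
    [0.9, -3.8, 0, 0, 0, 0],
    [0.9, -3.8, 0, 0, 0, 0],
    [0.9, -3.8, 0, 0, 0, 0],
    [0.6, -3.0, 0, 0, 0, 0]
  ]
}}

```text
time: 21.28
tool_pos: [0.4611, 0.1666, 0.1967]
tcp_rot: [-2.934, -1.121, -0.002]
wrist_force: [0.1, 0.3, 0.4]
width: 0.999
grip_force: 0.0
```

{"name": "play_rows", "arguments": {
  "commands": [
    [0, 0, 0, 0, 0, 0],
    [0, 0, 0, 0, 0, 0],
    [0, 0, 0, 0, 0, 0],
    [0, 0, 0, 0, 0, 0],
    [0, 0, 0, 0, 0, 0]
  ]
}}

```text
time: 21.7
tool_pos: [0.4628, 0.1634, 0.1962]
tcp_rot: [2.936, 1.117, 0.0]
wrist_force: [-0.3, -0.0, -0.3]
width: 1.0
grip_force: 0.0
```

{"name": "play_rows", "arguments": {
  "commands": [
    [0, 0, 0, 0, 0, 0],
    [0, 0, 0, 0, 0, 0],
    [0, 0, 0, 0, 0, 0]
  ]
}}

```text
time: 21.95
tool_pos: [0.4624, 0.1638, 0.1961]
tcp_rot: [-2.936, -1.118, 0.0]
wrist_force: [-0.7, -0.2, 0.5]
width: 0.998
grip_force: 0.0
```

Run:
```python
from h import *
st=sensors.read_state();I=optics.camera_info("wrist");im=optics.read_camera("wrist");p=st["tool_pos"];print(p)
for nm,lo,hi in (("blue",(105,120,30),(130,255,255)),("orange",(3,150,60),(18,255,255))):
    for s,c,_ in blobs(im,lo,hi,200):
        g=ray(I,c,.128);q,n,_=circ(im,I,g,.029,.128,tol=.008,it=8);print(nm,s,c.round(),g.round(4),q.round(4),n,totool(np.r_[q,p[2]]-p))
```

```text
[0.46237192 0.1637549  0.19605462]
blue [ 225  160   69   72 3735] [259. 194.] [0.4559 0.183  0.128 ] [0.4529 0.1808] 255 [ 4.27195897e-01 -1.90711338e+00  1.27295188e-04]
blue [481 385  24  35 296] [490. 404.] [ 0.4458 -0.1275  0.128 ] [ 0.4552 -0.1238] 54 [-1.96692740e+01  2.09873448e+01  1.84129774e-03]
orange [ 145   49   86   81 5031] [184.  89.] [0.4798 0.2766 0.128 ] [0.4783 0.2772] 312 [ 8.74291310e+00 -7.40778013e+00 -1.03987896e-03]
orange [ 178  234   60   95 3702] [212. 284.] [0.366  0.1615 0.128 ] [0.366 0.17 ] 85 [-6.77868185e+00 -6.87753836e+00  2.26104707e-03]
```

{"name": "play_rows", "arguments": {
  "commands": [
    [0.6, -1.9, 0, 0, 0, 0],
    [0, 0, 0, 0, 0, 0],
    [0, 0, 0, 0, 0, 0],
    [0, 0, 0, 0, 0, 0],
    [0, 0, 0, 0, 0, 0]
  ]
}}

```text
time: 22.42
tool_pos: [0.4541, 0.1822, 0.1962]
tcp_rot: [2.935, 1.12, -0.0]
wrist_force: [0.7, 0.2, 0.5]
width: 1.003
grip_force: 0.0
```

{"name": "play_rows", "arguments": {
  "commands": [
    [0, 0, 0, 0, 0, 0],
    [0, 0, 0, 0, 0, 0],
    [0, 0, 0, 0, 0, 0]
  ]
}}

```text
time: 22.67
tool_pos: [0.454, 0.1823, 0.1962]
tcp_rot: [2.935, 1.12, -0.0]
wrist_force: [-0.2, -0.3, -0.9]
width: 0.999
grip_force: 0.0
```

Run:
```python
from h import *
st=sensors.read_state();I=optics.camera_info("wrist");im=optics.read_camera("wrist");p=st["tool_pos"];print(p)
s,c,m=max(blobs(im,(105,120,30),(130,255,255),200),key=lambda b:b[0][4])
print(s,c,ray(I,c,.128))
cn=max(cv2.findContours(m.astype(np.uint8),0,1)[0],key=len)[:,0].astype(float)
P=rays(I,cn,.128);print(P.min(0),P.max(0),np.ptp(P,0),cv2.minEnclosingCircle((P*1000).astype(np.float32)))
T=np.array([totool(np.r_[x,p[2]]-p)[:2] for x in P]);print("tool ext",T.min(0),T.max(0))
for r in (.029,):
  for g in ((.453,.181),(.456,.183)): q,n,_=circ(im,I,g,r,.128,tol=.004);print(q,n)
v=cv2.cvtColor(im,cv2.COLOR_RGB2HSV)[:,int(c[0]),2];print(v[130:290:4])
```

```text
[0.45400549 0.18228149 0.19617734]
[ 249  166   68   72 3653] [282.68081029 201.50095812] [0.45557769 0.18350155 0.128     ]
[0.42520214 0.15309729] [0.48365884 0.21160466] [0.0584567  0.05850737] ((454.7622375488281, 182.6450653076172), 30.300588607788086)
tool ext [-2.89488896 -2.74973721] [3.102651 2.754174]
[0.45277021 0.18076142] 253
[0.45277368 0.1807713 ] 253
[154 150 152 158 156 151 154 157 150  87  67 129 127 128 127 123 124 122
 123 120 120 119  76  75 119  69  74  88 156 155 158 156 156 156 149 154
 152 160 160 153]
```

{"name": "play_rows", "arguments": {
  "commands": [
    [-0.15, 0, 1, 0, 0, 0],
    [0, 0, 2, 0, 0, 0],
    [0, 0, 2, 0, 0, 0],
    [0, 0, 2, 0, 0, 0],
    [0, 0, 1.5, 0, 0, 0]
  ],
  "grip": 0
}}

```text
time: 23.13
tool_pos: [0.4515, 0.181, 0.1087]
tcp_rot: [-2.935, -1.12, 0.004]
wrist_force: [-0.2, -0.7, -0.9]
width: 0.995
grip_force: 0.0
```

{"name": "play_rows", "arguments": {
  "commands": [
    [0, 0, 1, 0, 0, 0],
    [0, 0, 0.8, 0, 0, 0],
    [0, 0, 0.5, 0, 0, 0],
    [0, 0, 0, 0, 0, 0],
    [0, 0, 0, 0, 0, 0]
  ]
}}

```text
time: 23.55
tool_pos: [0.4532, 0.1817, 0.0885]
tcp_rot: [-2.935, -1.12, -0.001]
wrist_force: [-0.6, -0.1, 0.7]
width: 1.002
grip_force: 0.0
```

{"name": "play_rows", "arguments": {
  "commands": [
    [0, 0, 0, 0, 0, 0],
    [0, 0, 0, 0, 0, 0],
    [0, 0, 0, 0, 0, 0],
    [0, 0, 0, 0, 0, 0],
    [0, 0, 0, 0, 0, 0]
  ],
  "grip": 0.2,
  "force": 40
}}

```text
time: 23.97
tool_pos: [0.453, 0.1816, 0.0885]
tcp_rot: [2.935, 1.12, 0.001]
wrist_force: [-0.1, -0.8, 0.4]
width: 0.797
grip_force: 0.0
```

{"name": "play_rows", "arguments": {
  "commands": [
    [0, 0, 0, 0, 0, 0],
    [0, 0, 0, 0, 0, 0],
    [0, 0, 0, 0, 0, 0]
  ],
  "grip": 0.29
}}

```text
time: 24.22
tool_pos: [0.4528, 0.1815, 0.0882]
tcp_rot: [2.935, 1.12, 0.0]
wrist_force: [0.3, -0.6, 0.8]
width: 0.708
grip_force: 0.0
```

Run:
```python
from h import *
st=sensors.read_state();I=optics.camera_info("wrist");im=optics.read_camera("wrist");p=st["tool_pos"];print(p,st["width"],st["grip_force"])
s,c,m=max(blobs(im,(105,120,30),(130,255,255),200),key=lambda b:b[0][4])
cn=max(cv2.findContours(m.astype(np.uint8),0,1)[0],key=len)[:,0].astype(float)
P=rays(I,cn,.128);T=np.array([totool(np.r_[x,p[2]]-p)[:2] for x in P]);print(s,"tool ext",T.min(0),T.max(0))
q,n,_=circ(im,I,(.453,.181),.029,.128,tol=.005);print(q,n,totool(np.r_[q,p[2]]-p))
```

```text
[0.45278651 0.18152345 0.08820941] 0.7081544527254457 0.0
[  225   191   118   125 10648] tool ext [-2.84828561 -2.76306118] [3.54985587 2.87009063]
[0.45252401 0.18053042] 467 [-8.57321700e-02  5.65693121e-02  3.22214330e-06]
```

{"name": "play_rows", "arguments": {
  "commands": [
    [0, 0, 0, 0, 0, 0],
    [0, 0, 0, 0, 0, 0],
    [0, 0, 0, 0, 0, 0]
  ],
  "grip": 0.33
}}

```text
time: 24.52
tool_pos: [0.4529, 0.1815, 0.0883]
tcp_rot: [2.935, 1.12, 0.0]
wrist_force: [-0.3, -0.9, 1.0]
width: 0.671
grip_force: 6.7
```

{"name": "play_rows", "arguments": {
  "commands": [
    [0, 0, 0, 0, 0, 0],
    [0, 0, 0, 0, 0, 0],
    [0, 0, 0, 0, 0, 0]
  ],
  "grip": 0.37
}}

```text
time: 24.77
tool_pos: [0.4532, 0.1817, 0.0888]
tcp_rot: [-2.935, -1.12, -0.002]
wrist_force: [-0.5, 0.4, 5.8]
width: 0.647
grip_force: 41.7
```

{"name": "play_rows", "arguments": {
  "commands": [
    [0, 0, 0, 0, 0, 0],
    [0, 0, 0, 0, 0, 0],
    [0, 0, 0, 0, 0, 0],
    [0, 0, 0, 0, 0, 0]
  ],
  "grip": 0.42
}}

```text
time: 25.1
tool_pos: [0.4532, 0.1817, 0.0888]
tcp_rot: [-2.935, -1.12, -0.001]
wrist_force: [-1.0, -0.9, 5.5]
width: 0.65
grip_force: 41.8
```

{"name": "play_rows", "arguments": {
  "commands": [
    [0, 0, -0.5, 0, 0, 0],
    [0, 0, -1.5, 0, 0, 0],
    [0, 0, -2.5, 0, 0, 0],
    [0, 0, -3, 0, 0, 0],
    [0, 0, -3, 0, 0, 0]
  ]
}}

```text
time: 25.52
tool_pos: [0.4511, 0.1809, 0.1925]
tcp_rot: [-2.935, -1.12, 0.006]
wrist_force: [0.9, 0.7, -1.8]
width: 0.651
grip_force: 42.9
```

{"name": "play_rows", "arguments": {
  "commands": [
    [0, 0, -2.5, 0, 0, 0],
    [0, 0, -1.5, 0, 0, 0],
    [0, 0, -1, 0, 0, 0],
    [0, 0, 0, 0, 0, 0],
    [0, 0, 0, 0, 0, 0]
  ]
}}

```text
time: 25.93
tool_pos: [0.4524, 0.1813, 0.2424]
tcp_rot: [2.935, 1.12, -0.001]
wrist_force: [-0.5, -0.6, -2.0]
width: 0.646
grip_force: 42.9
```

{"name": "play_rows", "arguments": {
  "commands": [
    [0, 0, 0, 0, 0, 0],
    [0, 0, 0, 0, 0, 0],
    [0, 0, 0, 0, 0, 0],
    [0, 0, 0, 0, 0, 0]
  ]
}}

```text
time: 26.27
tool_pos: [0.4522, 0.1813, 0.242]
tcp_rot: [-2.935, -1.12, 0.003]
wrist_force: [-1.1, -0.1, -2.1]
width: 0.647
grip_force: 42.9
```

Run:
```python
from h import *
st=sensors.read_state();I=optics.camera_info("wrist");im=optics.read_camera("wrist");p=st["tool_pos"];print(p,st["width"],st["grip_force"],st["wrist_force"])
R=Ro.from_rotvec(st["tcp_rot"]).as_matrix();print(R.round(3)[:,:2])
for d in (.0395,.0378,.036):
    q,n,_=circ(im,I,p,.029,p[2]+d,tol=.005);print(q,n,totool(np.r_[q,p[2]]-p))
print(totool(np.r_[.6440,-.1610,p[2]]-p))
J=optics.camera_info("top");k=optics.read_camera("top");print(circ(k,J,(.6440,-.162),.026,.124)[:2],circ(k,J,(.6440,-.162),.030,.124)[:2],circ(k,J,(.6440,-.162),.052,.088)[:2])
```

```text
[0.45217407 0.18131138 0.24196573] 0.6472580959574029 42.891642451286316 [-1.05945337 -0.12807691 -2.11991021]
[[ 0.746  0.666]
 [ 0.666 -0.746]
 [-0.002 -0.001]]
[0.45169507 0.18097776] 446 [-5.79484976e-02 -7.03005442e-03  9.06061653e-05]
[0.45109598 0.18034561] 443 [-0.14474023  0.00020224  0.00021539]
[0.45045045 0.17970577] 431 [-0.23550834  0.0049143   0.00034764]
[-8.49912261e+00  3.83080606e+01 -1.09062207e-02]
(array([ 0.64444871, -0.16195794]), np.int64(46)) (array([ 0.64380395, -0.15969786]), np.int64(30)) (array([ 0.64550808, -0.16249905]), np.int64(87))
```

{"name": "play_rows", "arguments": {
  "commands": [
    [-0.84, 3.8, 0, 0, 0, 0],
    [-0.84, 3.8, 0, 0, 0, 0],
    [-0.84, 3.8, 0, 0, 0, 0],
    [-0.84, 3.8, 0, 0, 0, 0],
    [-0.84, 3.8, 0, 0, 0, 0]
  ]
}}

```text
time: 26.78
tool_pos: [0.5487, 0.0103, 0.2432]
tcp_rot: [-2.935, -1.121, -0.0]
wrist_force: [0.7, 0.4, -1.3]
width: 0.646
grip_force: 43.1
```

{"name": "play_rows", "arguments": {
  "commands": [
    [-0.84, 3.8, 0, 0, 0, 0],
    [-0.84, 3.8, 0, 0, 0, 0],
    [-0.84, 3.8, 0, 0, 0, 0],
    [-0.84, 3.8, 0, 0, 0, 0],
    [-0.84, 3.8, 0, 0, 0, 0]
  ]
}}

```text
time: 27.2
tool_pos: [0.644, -0.1597, 0.2428]
tcp_rot: [-2.935, -1.12, 0.0]
wrist_force: [0.0, -0.3, -1.7]
width: 0.649
grip_force: 43.1
```

{"name": "play_rows", "arguments": {
  "commands": [
    [0, 0.3, 0, 0, 0, 0],
    [0, 0, 0, 0, 0, 0],
    [0, 0, 0, 0, 0, 0],
    [0, 0, 0, 0, 0, 0],
    [0, 0, 0, 0, 0, 0]
  ]
}}

```text
time: 27.62
tool_pos: [0.6448, -0.1587, 0.2433]
tcp_rot: [-2.934, -1.122, 0.0]
wrist_force: [-0.6, 0.2, -1.7]
width: 0.649
grip_force: 43.3
```

{"name": "play_rows", "arguments": {
  "commands": [
    [0, 0, 0, 0, 0, 0],
    [0, 0, 0, 0, 0, 0],
    [0, 0, 0, 0, 0, 0],
    [0, 0, 0, 0, 0, 0],
    [0, 0, 0, 0, 0, 0]
  ]
}}

```text
time: 28.03
tool_pos: [0.6453, -0.1598, 0.2434]
tcp_rot: [2.935, 1.121, 0.0]
wrist_force: [-0.5, -0.4, -1.8]
width: 0.645
grip_force: 43.3
```

Run:
```python
from h import *
st=sensors.read_state();I=optics.camera_info("wrist");im=optics.read_camera("wrist");p=st["tool_pos"];print(p,st["tcp_rot"],st["wrist_force"],totool(np.r_[.6446,-.1605,p[2]]-p))
print("bucket",circ(im,I,(.6447,-.161),.052,.088)[:2])
```

```text
[ 0.64526109 -0.15980711  0.24335563] [2.93480418e+00 1.12057330e+00 2.53743617e-04] [-0.47933819 -0.43517741 -1.82759521] [-9.54648561e-02  7.60686578e-03 -1.02054535e-05]
bucket (array([ 0.64495483, -0.16064119]), np.int64(217))
```

{"name": "play_rows", "arguments": {
  "commands": [
    [-0.1, 0, 1, 0, 0, 0],
    [0, 0, 1.5, 0, 0, 0],
    [0, 0, 1.5, 0, 0, 0],
    [0, 0, 1.5, 0, 0, 0],
    [0, 0, 1, 0, 0, 0]
  ]
}}

```text
time: 28.5
tool_pos: [0.6433, -0.1605, 0.1754]
tcp_rot: [-2.934, -1.119, 0.004]
wrist_force: [-0.5, -0.4, -1.4]
width: 0.649
grip_force: 43.3
```

{"name": "play_rows", "arguments": {
  "commands": [
    [0, 0, 1, 0, 0, 0],
    [0, 0, 1, 0, 0, 0],
    [0, 0, 0.7, 0, 0, 0],
    [0, 0, 0.5, 0, 0, 0],
    [0, 0, 0, 0, 0, 0]
  ]
}}

```text
time: 28.92
tool_pos: [0.6439, -0.1606, 0.1448]
tcp_rot: [-2.934, -1.12, 0.002]
wrist_force: [-0.7, -0.7, -2.2]
width: 0.65
grip_force: 43.3
```

{"name": "play_rows", "arguments": {
  "commands": [
    [0, 0, 0, 0, 0, 0],
    [0, 0, 0.4, 0, 0, 0],
    [0, 0, 0.4, 0, 0, 0],
    [0, 0, 0, 0, 0, 0],
    [0, 0, 0, 0, 0, 0]
  ]
}}

```text
time: 29.33
tool_pos: [0.6443, -0.1607, 0.138]
tcp_rot: [-2.935, -1.12, 0.001]
wrist_force: [0.6, -0.1, -1.7]
width: 0.644
grip_force: 43.3
```

{"name": "play_rows", "arguments": {
  "commands": [
    [0, 0, 0.4, 0, 0, 0],
    [0, 0, 0.4, 0, 0, 0],
    [0, 0, 0.3, 0, 0, 0],
    [0, 0, 0, 0, 0, 0],
    [0, 0, 0, 0, 0, 0]
  ]
}}

```text
time: 29.75
tool_pos: [0.6442, -0.1606, 0.1266]
tcp_rot: [-2.935, -1.12, 0.001]
wrist_force: [-0.9, 0.3, -1.9]
width: 0.646
grip_force: 43.3
```

{"name": "play_rows", "arguments": {
  "commands": [
    [0, 0, 0.2, 0, 0, 0],
    [0, 0, 0.1, 0, 0, 0],
    [0, 0, 0.1, 0, 0, 0],
    [0, 0, 0, 0, 0, 0],
    [0, 0, 0, 0, 0, 0]
  ]
}}

```text
time: 30.17
tool_pos: [0.6445, -0.1607, 0.1232]
tcp_rot: [-2.935, -1.12, 0.0]
wrist_force: [-0.0, 0.3, -1.7]
width: 0.648
grip_force: 43.3
```

{"name": "play_rows", "arguments": {
  "commands": [
    [0, 0, 0.1, 0, 0, 0],
    [0, 0, 0.1, 0, 0, 0],
    [0, 0, 0.1, 0, 0, 0],
    [0, 0, 0, 0, 0, 0],
    [0, 0, 0, 0, 0, 0]
  ]
}}

```text
time: 30.58
tool_pos: [0.6448, -0.1608, 0.1209]
tcp_rot: [2.935, 1.12, 0.001]
wrist_force: [-2.2, -0.3, 2.7]
width: 0.644
grip_force: 43.7
```

The cap touched at the expected height (TCP 0.1209, predicted 0.1208). I'll release and back off.

{"name": "play_rows", "arguments": {
  "commands": [
    [0, 0, 0, 0, 0, 0],
    [0, 0, 0, 0, 0, 0],
    [0, 0, 0, 0, 0, 0],
    [0, 0, 0, 0, 0, 0],
    [0, 0, 0, 0, 0, 0]
  ],
  "grip": 0.2
}}

```text
time: 31.0
tool_pos: [0.6445, -0.1607, 0.12]
tcp_rot: [-2.935, -1.12, 0.0]
wrist_force: [0.0, -0.5, 0.4]
width: 0.802
grip_force: 0.0
```

{"name": "play_rows", "arguments": {
  "commands": [
    [0, 0, 0, 0, 0, 0],
    [0, 0, 0, 0, 0, 0],
    [0, 0, 0, 0, 0, 0],
    [0, 0, -1, 0, 0, 0],
    [0, 0, -2, 0, 0, 0]
  ],
  "grip": 0
}}

```text
time: 31.42
tool_pos: [0.6421, -0.1601, 0.1475]
tcp_rot: [-2.932, -1.119, 0.008]
wrist_force: [0.3, 1.0, 0.3]
width: 1.002
grip_force: 0.0
```

{"name": "play_rows", "arguments": {
  "commands": [
    [0, 0, -3, 0, 0, 0],
    [0, 0, -3, 0, 0, 0],
    [0, 0, -2, 0, 0, 0],
    [-3, 0, 0, 0, 0, 0],
    [0, 0, 0, 0, 0, 0]
  ]
}}

```text
time: 31.83
tool_pos: [0.6215, -0.1834, 0.2342]
tcp_rot: [2.931, 1.117, 0.003]
wrist_force: [-0.3, 0.2, -0.4]
width: 1.005
grip_force: 0.0
```

{"name": "play_rows", "arguments": {
  "commands": [
    [0, 0, 0, 0, 0, 0],
    [0, 0, 0, 0, 0, 0],
    [0, 0, 0, 0, 0, 0],
    [0, 0, 0, 0, 0, 0],
    [0, 0, 0, 0, 0, 0]
  ]
}}

```text
time: 32.25
tool_pos: [0.6222, -0.1802, 0.2294]
tcp_rot: [-2.934, -1.121, 0.001]
wrist_force: [0.3, 1.0, 0.5]
width: 0.998
grip_force: 0.0
```

Run:
```python
from h import *
st=sensors.read_state();I=optics.camera_info("wrist");im=optics.read_camera("wrist");p=st["tool_pos"];print(p,st["width"],st["wrist_force"])
B=(.6447,-.161);a=np.arange(-20,45,2.5)
for z,r in ((.160,.029),(.163,.029),(.166,.029),(.088,.052)): print(z,r,circ(im,I,B,r,z,tol=.005)[:2])
s,c,m=max(blobs(im,(105,120,30),(130,255,255),200),key=lambda b:b[0][4]);print(s,c)
print(polar(im,I,B,.088,.053,.0555,a),polar(im,I,B,.088,.044,.051,a))
```

```text
[ 0.62220384 -0.18021443  0.22942878] 0.9982734153563589 [0.29648253 0.95464496 0.45245346]
0.16 0.029 (array([ 0.64397642, -0.16100771]), np.int64(215))
0.163 0.029 (array([ 0.64371398, -0.16127164]), np.int64(240))
0.166 0.029 (array([ 0.64373675, -0.16121894]), np.int64(262))
0.088 0.052 (array([ 0.64482711, -0.16095068]), np.int64(359))
[ 248  130   72   73 4061] [283.31248461 166.5131741 ]
[155 153 158 159 158 152 152 158 162 147 122 118 123 122 122 120 122 146
 147 147 143 140 139 139 135 136] [ 75  76  75  75  75  76  72 125 171 135 115 118 118 119 118 119 112 124
 170 107  82  83  85  83  84  86]
```

```bash
python3 -c "
from h import *
print(order.finish_job())"
```

```text
the job is handed in; nothing more can be done
None
```

Job handed in, verdict not shown: by camera measurement the sleeve is seated with its ear centred in the gap, and the conical bottle's cap is down on it, within about 1 mm of the axis; a first failed grasp slid the sleeve about 20 mm on the bench before a slower one held.

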